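# Pull down a press guard hatch with a hooked rod

## Robot

A 7-joint arm with a two-finger parallel gripper is mounted at the origin on the work surface. World frame = base frame: x ahead of the robot, y to its left, z up, the work surface at z = 0. Lengths are in m, angles in rad, forces in N, time in s.
With the tool pointing down it reaches from about 0.35 to 0.9 m from the base axis. Payload 8.1 kg.
Tool frame: the origin (TCP) lies at the centre of the arm's flange, where the gripper is bolted on; the fingertips stand 178 mm ahead of it and the grasp point (between the pads) lies 159 mm ahead of it; z points along the fingers, y is the line along which they close (so a half turn about z gives the same grasp; the last joint's range is limited). The gripper opens to 92 mm and grips with 3 to 60 N. Pads are 19 mm wide; open, the fingers measure 130 mm over their backs; the gripper's body (75 mm by 190 mm) begins 47 mm behind the grasp point.
Start: joints at [1.114, 0.434, 0.025, 1.573, -0.012, 1.134, -0.075], TCP at [0.217, -0.586, 0.405] pointing down, gripper open.
Joint ranges: [-2.62, 2.62], [-0.44, 2.09], [-1.27, 1.32], [0.08, 2.57], [-1.32, 4.46], [0.12, 2], [-2.74, 2.74]. Speed limits (rad/s): [2.22, 2.22, 3.01, 3.01, 3.14, 3.14, 3.14].

## Interface

Orientations are given as a rotation vector (axis times angle).
In Python, from cell import arm gives the robot as it stands. The module is installed in compiled form; this text tells all that it offers.
- The arm moves only by the shell command python3 -m inch 'ROWS' [FORCE]. ROWS is text: rows parted by semicolons, each of 5 numbers parted by spaces: the shift along the tool's x, y, z in m, then the turn about the tool's z in rad, then the finger opening in m, from 0 to 0.0918. In form: x y z roll fingers; .... A call has 1 to 5 rows; each row is the pose to reach, as a shift and turn from the pose commanded when the call began, along the tool's axes at that moment; what a row does not reach only later rows make up. A row lasts 1/10 s, in which the tool goes at most 50 mm and 8.59 degrees, less where a joint would pass 70% of its speed; a pose out of reach is approached as far as the arm can. A call with a gripper value outside its range is refused whole. The fingers move at their own pace and stop on an object; FORCE is the grip in N (left out, the last holds). Time passes only in rows, so rows that repeat a pose let the fingers close. It gives the time, the measured TCP pose, the force, the opening and the grip force at its end, in the units of the state.
- arm.observe(): the state, without advancing time (a new reading comes with each control period).
- arm.get_image(name): name is "scene" or "side" or "wrist"; returns the picture (384x512x3 uint8, red, green, blue); there is no depth.
- arm.get_calibration(name): a dict with "intrinsics" (3x3 intrinsics, pixels), "distortion" ([k1, k2, p1, p2, k3] as OpenCV has them; the pictures are not rectified), "pose" (4x4, takes a point from camera to world coordinates). Camera axes: x right, y up, looking along -z (the intrinsics and any distortion apply to the point x, -y, -z); pixel columns grow to the right and rows downward; lengths in m; the calibration is good to about 2 mm. A picture is of the moment at which its call begins: read the wrist's pose just before it. get_calibration takes no time and is no camera call; for the wrist camera it gives the pose at the moment of the call.
- arm.sign_off(): hands the job in; it is judged then, once.
Trained networks look in the newest picture that a camera, given by its name, has taken for a name from the list of things; names that differ only in an ending like _2 or _b are one class to them, and where a whole thing is asked for, a point or a joint stands for the part that bears it (a point fixed in the world has none). Each returns a list of dicts, best first, with "conf" (0 to 1); they miss things now and then, are a little off and sometimes report something else, mostly with a low value. They report only what shows in the picture. A call takes as long as a camera call. They do not tell look-alikes from the thing itself.
- arm.look_for(camera, query): "point" ([row, column] in pixels, amid what is visible of it).
- arm.silhouettes(camera, query): "region" (384x512 bool, what is visible of it) and "point" ([row, column] in pixels, amid what is visible of it).
- arm.place_of(camera, query): "point" ([row, column] in pixels: a listed point, or the origin of a listed thing).
The state is a dict: "clock": time; "joints": joint angles; "dq": joint speeds; "joint_efforts": joint torques, N m; "position": TCP position; "ee_rot": TCP orientation; "force": force on the tool from outside, world axes, zero at the start; "ft_torque": the same for the moment, N m; "width": opening from 0.0 (shut) to 1.0 (fully open); "gripper_force": force on a finger pad.
Only numpy, scipy, OpenCV 4.12 (cv2) and the standard library are available. Lean on these libraries where they do the work, as an engineer would, in place of code of your own. Each camera call takes 0.05 s, during which the arm holds its last target. There are 200 camera calls.

## Task

Take the hooked rod off its forked rest, drop its hook into the steel ring at the top of the press guard's hatch, draw the hatch steadily down onto its stop and keep a firm pull of about 15 N on it there for a second, never more than 30 N. Then unhook the rod and lay it back in its rest as it was, leaving the hatch fully down. Let only the rod touch the hatch, and leave the other things on the bench where they are.

Things in the scene. Friction and masses are not known exactly. Their poses are not given: they have to be found in the camera images.
- handle (a point): Centre of the loose rod's wooden handle, a bar 120 long, 18 wide, 24 high: grasp it here from above, across its width. x runs along the rod to the hook, z is up as it lies in the rest. From the handle's front end a steel shaft, 8 in diameter, runs on along the same axis to 138 ahead of this point, where it bends straight down into a round-ended prong, 6 in diameter. Rod 0.14 kg.
- tip (a point): Lower end of the rod's prong: 138 ahead of and 47 below the centre of the handle, on the rod's middle plane. About 43 mm of prong is free below the shaft, so it can reach well through the ring. The ring tips with the hatch and sinks as it comes forward: follow it down, 20 mm or more deep, or the prong draws out; a level rod still passes the hole, with some play, at the stop.
- cradle (a point): Where the handle's centre belongs in the rest, 82 above the bench; x points as the rod's hook end does. The fixed rest is a dark steel plate 150 x 70 x 10 with two forked posts, 10 thick, 48 before and behind this point: the handle lies on their saddles, 70 above the bench, between cheeks 23 apart that flare above to about 98 above the bench.
- ring (a point): Centre of the steel ring on the hatch: closed, 6 mm wire, hole 18 wide, standing out flat from the hatch's front on its mid-line; its hole faces up (z) when the hatch is up, so the prong enters from above. x points through the hatch into the guard. It lies 34 in front of the hatch's middle plane, 150 above the hinge axis; the hatch's top edge is 18 above the ring's plane.
- hinge (a point): Middle of the hatch's hinge axis (y) along its lower edge, 112 above the bench; the hatch is drawn towards -x. It belongs to the fixed guard, an aluminium-framed box 250 wide, 285 high, reaching 215 behind the hinge, with a small press in it.
- hatch (a joint): Angle of the hatch (210 wide, 168 high, 12 thick, clear, aluminium edges): 0 upright, growing as its top comes towards the robot and down, 0.80 on its stop. Its stiff hinge stays where it is left; 3 to 8 N of level pull at the ring moves it. The stop is hard: force rises by 5 to 10 N per mm. More than 30 N bends the hatch.
- crate: Bystander: open blue crate 200 x 150 x 75 mm with white discs; origin under its centre.
- jar: Bystander: closed jar 52 in diameter, 85 high; origin under its centre.
- mandrel: Bystander: steel stepped mandrel 60 in diameter, 85 high; origin under its centre.
There are look-alikes about, which are no part of the job. There is more than one size of the part that bears handle; the job needs the middle-sized.

How it is judged:
By the outcome, as a careful person would: the job done as asked, in the order asked, and still so for the second after the job is handed in, with the robot touching nothing.
It also fails if it takes over 72 s, if anything falls off the work surface, if the arm or the gripper's body presses on something with over 40 N, if the wrist force passes 120 N, or if a joint passes its speed limit or range.

## Working session

There is one attempt and no reset: what is moved stays moved. The work goes in short steps, Python scripts to look and compute and a shell command to move; the robot and the scene stay as the last step left them, time stands still between calls to the robot, and variables do not carry over. Pictures are saved under pics/ and viewed, at most 10 in all, crops included, and the job is handed in when it is done.

```bash
mkdir -p pics; cat > h.py <<'E'
import numpy as np, cv2
from cell import arm
from scipy.spatial.transform import Rotation as R
def ray(cam,p,cal=None):
    c=cal or arm.get_calibration(cam); K=np.array(c["intrinsics"]);d=np.array(c["distortion"]);T=np.array(c["pose"])
    u=cv2.undistortPoints(np.array([[[p[1],p[0]]]],float),K,d)[0,0]
    v=T[:3,:3]@np.array([u[0],-u[1],-1]); return T[:3,3],v/np.linalg.norm(v)
def atz(cam,p,z):
    o,v=ray(cam,p); return o+v*(z-o[2])/v[2]
def tri(rays):
    A=0;b=0
    for o,v in rays:
        P=np.eye(3)-np.outer(v,v);A=A+P;b=b+P@o
    x=np.linalg.solve(A,b); return x,[np.linalg.norm((np.eye(3)-np.outer(v,v))@(x-o)) for o,v in rays]
def proj(cam,X):
    c=arm.get_calibration(cam);T=np.array(c["pose"]);q=T[:3,:3].T@(np.array(X)-T[:3,3])
    r=cv2.projectPoints(np.array([[q[0],-q[1],-q[2]]]),np.zeros(3),np.zeros(3),np.array(c["intrinsics"]),np.array(c["distortion"]))[0][0,0]
    return r[::-1]
def shot(cam,name): 
    im=arm.get_image(cam); cv2.imwrite(f"pics/{name}.png",im[:,:,::-1]); return im
E
python3 - <<'E'
from h import *
np.set_printoptions(precision=4,suppress=True)
for c in("scene","side"):
    shot(c,c+"0")
    print(c,np.array(arm.get_calibration(c)["pose"])[:3,3])
    for q in("handle","tip","cradle","ring","hinge","crate","jar","mandrel"):
        print(q,[(np.round(r["point"],1).tolist(),round(r["conf"],2)) for r in arm.place_of(c,q)[:5]])
s=arm.observe();print({k:np.round(v,3) for k,v in s.items()})
a=cv2.imread("pics/scene0.png");b=cv2.imread("pics/side0.png")
E
```

```text
scene [1.2868 0.0713 0.9673]
handle [([175.7, 256.2], 0.96), ([211.9, 353.8], 0.92), ([174.7, 347.3], 0.79)]
tip [([267.9, 370.7], 0.71), ([198.0, 355.0], 0.54)]
cradle []
ring [([198.3, 230.0], 0.66)]
hinge [([258.2, 229.6], 0.73), ([286.2, 127.2], 0.52)]
crate [([212.1, 142.6], 0.55)]
jar [([321.8, 360.4], 0.77)]
mandrel [([280.1, 127.2], 0.61)]
side [-0.2244  0.4628  1.2616]
handle [([257.0, 294.7], 0.79), ([249.2, 185.5], 0.78), ([143.2, 294.1], 0.3)]
tip [([221.1, 245.6], 0.95), ([227.2, 158.2], 0.93), ([291.8, 197.0], 0.62)]
cradle [([244.0, 181.7], 0.69)]
ring [([131.2, 244.1], 0.93)]
hinge [([155.6, 241.2], 0.81)]
crate [([183.9, 341.2], 0.96)]
jar [([204.1, 151.2], 0.89), ([131.0, 244.0], 0.62)]
mandrel [([145.9, 292.2], 0.72)]
{'clock': np.float64(0.9), 'joints': array([ 1.114,  0.434,  0.025,  1.573, -0.012,  1.134, -0.075]), 'dq': array([ 0.001,  0.   , -0.   , -0.001,  0.001,  0.001, -0.001]), 'joint_efforts': array([  0.   , -66.767,   0.984, -31.482,  -0.061,   0.033,  -0.   ]), 'position': array([ 0.216, -0.586,  0.405]), 'ee_rot': array([ 3.093,  0.553, -0.   ]), 'force': array([ 0.076, -0.357,  0.199]), 'ft_torque': array([-0.038, -0.036, -0.027]), 'gripper_force': np.float64(0.0), 'width': np.float64(0.999)}
```

View pics/scene0.png

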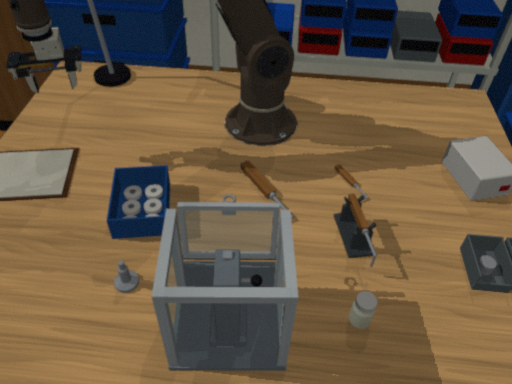

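View pics/side0.png

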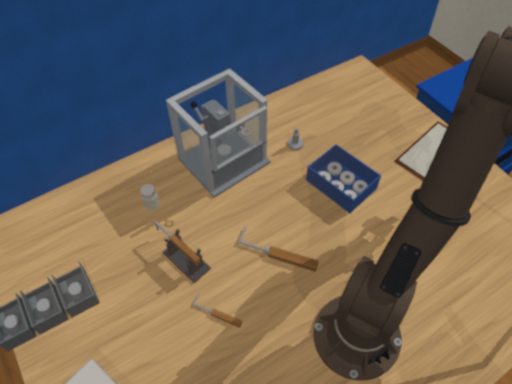

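The scene view shows the rested rod's handle at about (212,354) with its hook near (262,373), the ring at (198,230) and the guard at the lower centre. The loose rods on the bench, one larger at (178,258) and one smaller at (175,347), are look-alikes. In the side view the rested rod is at (247,183) and the ring at (131,244).

```bash
python3 - <<'E'
from h import *
np.set_printoptions(precision=4,suppress=True)
P={'handle':((211.9,353.8),(249.2,185.5)),'tip':((267.9,370.7),(227.2,158.2)),'ring':((198.3,230),(131.2,244.1)),'hinge':((258.2,229.6),(155.6,241.2)),'jar':((321.8,360.4),(204.1,151.2)),'mandrel':((280.1,127.2),(145.9,292.2)),'crate':((212.1,142.6),(183.9,341.2))}
for k,(a,b) in P.items():
    print(k,*tri([ray("scene",a),ray("side",b)]))
print('handle z.082',atz("scene",P['handle'][0],.082),atz("side",P['handle'][1],.082))
print('tip z.035',atz("scene",P['tip'][0],.035),atz("side",P['tip'][1],.035))
print('ring z.262',atz("scene",P['ring'][0],.262),atz("side",P['ring'][1],.262))
print('hinge',atz("scene",P['hinge'][0],.112),atz("side",P['hinge'][1],.112))
for i,c in enumerate(("scene","side")):
    im=cv2.imread(f"pics/{c}0.png")
    a=im[180:280,310:410] if i==0 else im[205:290,140:225]
    b=im[180:280,150:310] if i==0 else im[60:200,160:280]
    r=lambda x:cv2.resize(x,(400,300),interpolation=cv2.INTER_CUBIC)
    o=np.hstack([r(a),r(b)]); out=o if i==0 else np.vstack([out,o])
cv2.imwrite("pics/crops.png",out)
E
```

```text
handle [0.4637 0.2831 0.0805] [np.float64(0.002473891989515054), np.float64(0.0024738919895150643)]
tip [0.6068 0.3183 0.0394] [np.float64(0.002359632714570964), np.float64(0.0023596327145710117)]
ring [ 0.6258 -0.0232  0.2646] [np.float64(0.00017895431688928212), np.float64(0.0001789543168892846)]
hinge [ 0.6663 -0.0255  0.1097] [np.float64(0.005226083555710221), np.float64(0.005226083555710223)]
jar [ 0.7327  0.293  -0.0024] [np.float64(0.0015636498853584821), np.float64(0.00156364988535843)]
mandrel [ 0.6882 -0.2679  0.0029] [np.float64(0.0061709889533377756), np.float64(0.0061709889533378024)]
crate [ 0.4526 -0.3029 -0.0056] [np.float64(0.0033911526631465374), np.float64(0.00339115266314656)]
handle z.082 [0.4644 0.2803 0.082 ] [0.4634 0.2857 0.082 ]
tip z.035 [0.6041 0.3218 0.035 ] [0.6091 0.3155 0.035 ]
ring z.262 [ 0.6232 -0.0237  0.262 ] [ 0.628  -0.0242  0.262 ]
hinge [ 0.67   -0.0202  0.112 ] [ 0.6645 -0.0301  0.112 ]
```

View pics/crops.png

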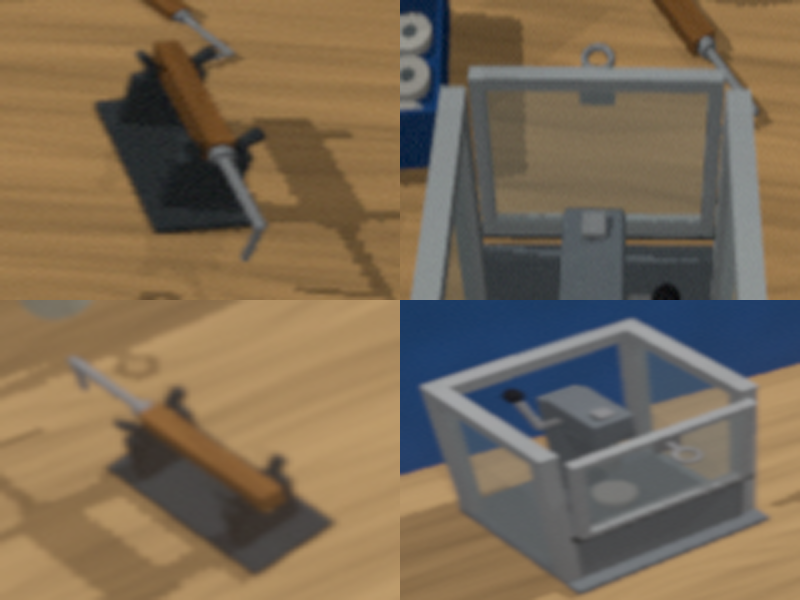

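The crops show the rod lying in its forked rest with the hook end toward +x, and the ring standing out from the hatch top towards the robot. The heights come out right (0.0805, 0.039 and 0.265). Next I'll move over the rest.

```bash
cat >> h.py <<'E'
np.set_printoptions(precision=4,suppress=True)
def go(*t):
    """shift in tool axes to reach x y z yaw"""
    s=arm.observe();M=R.from_rotvec(s["ee_rot"]).as_matrix();y=np.arctan2(M[1,0],M[0,0])
    print("pos",np.array(s["position"]),"yaw",round(y,4),"F",np.array(s["force"]),"w",round(float(s["width"]),3),"tiltz",M[:,2],"t",s["clock"])
    for q in t: print(q,"->",M.T@(np.array(q[:3])-s["position"]),"roll",round(y-q[3],4))
E
python3 - <<'E'
from h import *
go((.42,-.15,.42,.24),(.44,.28,.42,.24))
s=arm.observe();T=np.array(arm.get_calibration("wrist")["pose"]);M=R.from_rotvec(s["ee_rot"]).as_matrix()
print(M.T@(T[:3,3]-s["position"]),M.T@T[:3,:3])
E
```

```text
pos [ 0.2165 -0.5863  0.4047] yaw 0.3537 F [ 0.0757 -0.3569  0.1994] w 0.999 tiltz [-0.     -0.0001 -1.    ] t 0.9
(0.42, -0.15, 0.42, 0.24) -> [ 0.342  -0.3388 -0.0153] roll 0.1137
(0.44, 0.28, 0.42, 0.24) -> [ 0.5097 -0.7353 -0.0153] roll 0.1137
[ 0.0671 -0.001   0.0209] [[-0.0005  0.9691  0.2467]
 [ 1.      0.0002  0.0011]
 [ 0.0011  0.2467 -0.9691]]
```

```bash
python3 -m inch '0.034 -0.034 0 0.02 0.09; 0.068 -0.068 0 0.04 0.09; 0.102 -0.102 0 0.06 0.09; 0.136 -0.136 -0.01 0.08 0.09; 0.170 -0.170 -0.015 0.11 0.09'; python3 -m inch '0.034 -0.034 0 0 0.09; 0.068 -0.068 0 0 0.09; 0.1 -0.102 0 0 0.09; 0.13 -0.140 0 0 0.09; 0.15 -0.18 0 0 0.09'; python3 -m inch '0.01 -0.049 0 0 0.09; 0.02 -0.098 0 0 0.09; 0.03 -0.145 0 0 0.09; 0.04 -0.19 0 0 0.09; 0.05 -0.235 0 0 0.09'; python3 - <<'E'
from h import *
go((.44,.28,.42,.24))
E
```

```text
clock: 1.4
position: [0.3176, -0.3662, 0.4204]
ee_rot: [3.118, 0.38, 0.001]
force: [1.4, 0.2, -0.8]
width: 0.982
gripper_force: 0.0
clock: 1.9
position: [0.4204, -0.1549, 0.4201]
ee_rot: [3.118, 0.383, 0.002]
force: [0.5, -0.3, -0.7]
width: 0.98
gripper_force: 0.0
clock: 2.4
position: [0.4105, 0.0849, 0.4201]
ee_rot: [3.118, 0.382, 0.002]
force: [1.2, 0.4, -0.0]
width: 0.983
gripper_force: 0.0
pos [0.4105 0.0849 0.4201] yaw 0.2435 F [ 1.1643  0.4174 -0.0049] w 0.983 tiltz [ 0.0012 -0.0001 -1.    ] t 2.4
(0.44, 0.28, 0.42, 0.24) -> [ 0.0756 -0.1823  0.0001] roll 0.0035
```

```bash
python3 -m inch '0.02 -0.045 0 0 0.09; 0.04 -0.09 0 0 0.09; 0.06 -0.135 0 0 0.09; 0.076 -0.182 0 0 0.09; 0.076 -0.182 0 0 0.09'; python3 -m inch '0 0 0 0 0.09; 0 0 0 0 0.09'; python3 - <<'E'
from h import *
go((.44,.28,.42,.24))
shot("wrist","w1")
for q in("handle","tip","cradle"):
    for r in arm.place_of("wrist",q): print(q,r["conf"],np.array(r["point"]),atz("wrist",r["point"],.035 if q=="tip" else .082))
for q in("handle",):
    for r in arm.silhouettes("wrist",q):
        m=r["region"].astype(np.uint8);ys,xs=np.nonzero(m); print(r["conf"],m.sum(),cv2.minAreaRect(np.c_[xs,ys].astype(np.float32)))
E
```

```text
clock: 2.9
position: [0.4396, 0.2847, 0.4199]
ee_rot: [-3.112, -0.394, -0.0]
force: [0.4, -0.2, -0.0]
width: 0.98
gripper_force: 0.0
clock: 3.1
position: [0.4411, 0.277, 0.4195]
ee_rot: [3.117, 0.38, -0.0]
force: [-0.7, -0.3, -0.2]
width: 0.98
gripper_force: 0.0
pos [0.4411 0.277  0.4195] yaw 0.2425 F [-0.6868 -0.3372 -0.2198] w 0.98 tiltz [-0.0002 -0.0011 -1.    ] t 3.1
(0.44, 0.28, 0.42, 0.24) -> [-0.0003 -0.0032 -0.0005] roll 0.0025
handle 0.83 [300.3 223.9] [0.2923 0.2822 0.082 ]
handle 0.6 [148.5 252.3] [0.4702 0.2911 0.082 ]
tip 0.94 [225.  214.5] [0.3621 0.3143 0.035 ]
tip 0.77 [177.5 416.2] [0.4791 0.0907 0.035 ]
cradle 0.74 [145.4 252.1] [0.4732 0.2924 0.082 ]
0.71 668 ((210.6148681640625, 266.0230712890625), (81.96571350097656, 26.642044067382812), 78.9765396118164)
0.68 650 ((388.66058349609375, 198.22540283203125), (34.066246032714844, 62.56364822387695), 28.767648696899414)
0.67 3164 ((251.99996948242188, 106.49998474121094), (210.99996948242188, 19.999996185302734), 90.0)
```

View pics/w1.png

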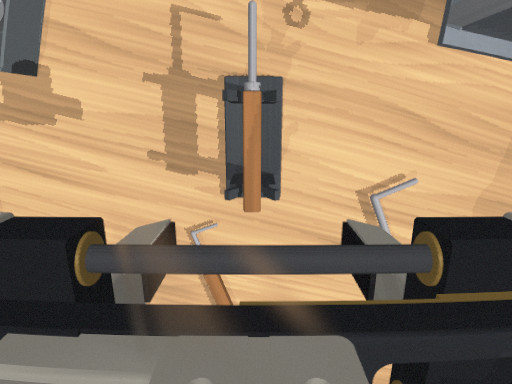

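The wrist view shows the rod vertical in the image. Its handle runs from (91,252) to (211,252), its shaft reaches (3,252), and the rest is beneath it.

```bash
python3 - <<'E'
from h import *
im=cv2.imread("pics/w1.png").astype(int)
# wood handle: saturated brown vs bench; column mid per row
for r in (95,120,150,180,205):
    row=im[r,225:285]; m=(row[:,2]-row[:,0]>50)&(row[:,2]>90); xs=np.nonzero(m)[0]+225
    print(r,xs.min(),xs.max(),xs.mean(),[atz("wrist",(r,c),.094)for c in(xs.min()-.5,xs.max()+.5)])
a=atz("wrist",(91,252.5),.094);b=atz("wrist",(211,252),.094);print(a,b,np.linalg.norm(a-b),(a+b)/2,np.arctan2(*(a-b)[1::-1]))
for r in(10,30,60):
    row=im[r,235:270].sum(1);print(r,row.tolist())
E
```

```text
95 243 284 255.0 [array([0.5182, 0.3126, 0.094 ]), array([0.5276, 0.2743, 0.094 ])]
120 243 284 256.0 [array([0.4957, 0.3073, 0.094 ]), array([0.5053, 0.2684, 0.094 ])]
150 243 284 256.0 [array([0.4678, 0.3008, 0.094 ]), array([0.4776, 0.261 , 0.094 ])]
180 225 284 256.3181818181818 [array([0.4344, 0.3114, 0.094 ]), array([0.4487, 0.2533, 0.094 ])]
205 225 284 254.5 [array([0.409 , 0.3059, 0.094 ]), array([0.4236, 0.2466, 0.094 ])]
[0.5239 0.3043 0.094 ] [0.4095 0.2772 0.094 ] 0.11764059478620383 [0.4667 0.2908 0.094 ] 0.23279366308183627
10 [522, 522, 528, 527, 524, 517, 522, 525, 521, 530, 522, 531, 537, 352, 356, 418, 484, 544, 520, 526, 513, 498, 564, 566, 559, 559, 558, 532, 525, 522, 527, 523, 521, 527, 527]
30 [519, 532, 526, 527, 531, 528, 537, 531, 531, 536, 537, 538, 541, 348, 350, 424, 487, 547, 512, 518, 511, 486, 541, 543, 545, 545, 541, 541, 540, 538, 539, 536, 536, 536, 530]
60 [526, 531, 531, 533, 537, 541, 542, 541, 542, 541, 544, 548, 547, 358, 350, 428, 480, 543, 522, 524, 502, 465, 520, 512, 511, 508, 505, 509, 508, 500, 501, 506, 513, 503, 513]
```

```bash
python3 - <<'E'
from h import *
go((.467,.2905,.33,.236))
E
```

```text
pos [0.4411 0.277  0.4199] yaw 0.2419 F [ 0.0781 -0.0221 -0.5001] w 0.983 tiltz [ 0.0005 -0.0004 -1.    ] t 3.35
(0.467, 0.2905, 0.33, 0.236) -> [ 0.0283 -0.007   0.0899] roll 0.0059
```

```bash
python3 -m inch '0.014 -0.004 0.04 0.006 0.06; 0.028 -0.007 0.08 0.006 0.06; 0.028 -0.007 0.09 0.006 0.06; 0.028 -0.007 0.09 0.006 0.06'; python3 - <<'E'
from h import *
im=shot("wrist","w2")
go((.467,.2905,.241,.236))
for q in("handle","tip","cradle"):
    for r in arm.place_of("wrist",q): print(q,r["conf"],np.array(r["point"]),atz("wrist",r["point"],.035 if q=="tip" else .082))
E
```

```text
clock: 3.75
position: [0.4659, 0.2908, 0.3284]
ee_rot: [3.118, 0.372, -0.005]
force: [-1.2, 0.5, 0.8]
width: 0.682
gripper_force: 0.0
pos [0.4661 0.2913 0.3301] yaw 0.2376 F [-0.1423  0.7567  0.6408] w 0.668 tiltz [-0.0009 -0.0004 -1.    ] t 3.8
(0.467, 0.2905, 0.241, 0.236) -> [0.0008 0.001  0.0891] roll 0.0016
handle 0.8 [200.8 258.3] [0.468  0.2936 0.082 ]
tip 0.75 [277.7 214.4] [0.3686 0.3144 0.035 ]
cradle 0.7 [193.2 256.9] [0.4739 0.2964 0.082 ]
```

View pics/w2.png

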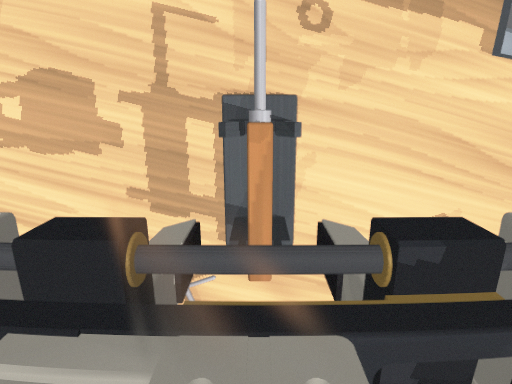

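The handle now runs from about (122,260) to (281,260), centred between the fingers.

```bash
python3 - <<'E'
from h import *
a=atz("wrist",(122,260),.094);b=atz("wrist",(280.5,260),.094);s=atz("wrist",(3,260),.086);print(a,b,s,np.linalg.norm(a-b),(a+b)/2,np.arctan2(*(a-b)[1::-1]),np.arctan2(*(s-b)[1::-1]))
m=(a+b)/2; go((m[0],m[1],.241,.236))
E
```

```text
[0.526  0.3067 0.094 ] [0.4096 0.2784 0.094 ] [0.6011 0.3249 0.086 ] 0.1197627926253277 [0.4678 0.2925 0.094 ] 0.23856408217018085 0.23829911767268108
pos [0.4664 0.2918 0.3316] yaw 0.2377 F [ 0.3498 -0.1674 -0.3634] w 0.654 tiltz [ 0.0023  0.0014 -1.    ] t 3.95
(np.float64(0.4677973208785108), np.float64(0.2925281795175847), 0.241, 0.236) -> [ 0.0012 -0.0003  0.0906] roll 0.0017
```

```bash
python3 -m inch '0.001 0 0.035 0 0.06; 0.001 0 0.07 0 0.06; 0.001 0 0.09 0 0.06; 0.001 0 0.09 0 0.06'; python3 - <<'E'
from h import *
go((.4678,.2925,.241,.238))
E
```

```text
clock: 4.35
position: [0.4668, 0.2912, 0.2387]
ee_rot: [3.118, 0.373, -0.003]
force: [0.2, 0.5, 0.3]
width: 0.652
gripper_force: 0.0
pos [0.4668 0.2912 0.2387] yaw 0.2378 F [0.151  0.499  0.3422] w 0.652 tiltz [-0.002  -0.0018 -1.    ] t 4.35
(0.4678, 0.2925, 0.241, 0.238) -> [ 0.0013 -0.001  -0.0023] roll -0.0002
```

```bash
python3 -m inch '0.001 -0.0005 -0.001 0 0.01; 0.001 -0.0005 -0.001 0 0.01; 0.001 -0.0005 -0.001 0 0.01; 0.001 -0.0005 -0.001 0 0.01; 0.001 -0.0005 -0.001 0 0.01' 60; python3 -m inch '0 0 0 0 0.01; 0 0 0 0 0.01'; python3 - <<'E'
from h import *
for i in range(6):
    go(); arm.get_image("side")
E
```

```text
clock: 4.85
position: [0.4683, 0.2926, 0.2413]
ee_rot: [-3.119, -0.372, -0.001]
force: [0.2, -0.8, -0.0]
width: 0.269
gripper_force: 0.0
clock: 5.05
position: [0.4683, 0.2923, 0.241]
ee_rot: [3.119, 0.372, 0.0]
force: [-1.3, -2.8, 4.8]
width: 0.191
gripper_force: 60.0
pos [0.4683 0.2923 0.241 ] yaw 0.2374 F [-1.3438 -2.8089  4.8387] w 0.191 tiltz [ 0.0003 -0.0003 -1.    ] t 5.05
pos [0.4683 0.2924 0.241 ] yaw 0.2374 F [-0.7275 -1.3925  4.8094] w 0.193 tiltz [ 0.0003 -0.0003 -1.    ] t 5.1
pos [0.4683 0.2924 0.241 ] yaw 0.2375 F [-0.2705 -1.6826  5.1028] w 0.195 tiltz [ 0.0003 -0.0002 -1.    ] t 5.15
pos [0.4683 0.2924 0.241 ] yaw 0.2375 F [-0.1892 -3.3112  5.871 ] w 0.188 tiltz [ 0.0003 -0.0003 -1.    ] t 5.2
pos [0.4683 0.2924 0.241 ] yaw 0.2375 F [-0.4906 -1.6056  6.1693] w 0.194 tiltz [ 0.0003 -0.0003 -1.    ] t 5.25
pos [0.4683 0.2924 0.241 ] yaw 0.2375 F [-0.8414 -1.4233  5.4045] w 0.193 tiltz [ 0.0003 -0.0003 -1.    ] t 5.3
```

```bash
python3 -m inch '0 0 -0.02 0 0.01; 0 0 -0.06 0 0.01; 0 0 -0.11 0 0.01; 0 0 -0.16 0 0.01; 0 0 -0.21 0 0.01'; python3 -m inch '0 0 -0.03 0 0.01; 0 0 -0.04 0 0.01; 0 0 -0.04 0 0.01'; python3 - <<'E'
from h import *
go((.438,-.023,.49,0))
E
```

```text
clock: 5.85
position: [0.4677, 0.2924, 0.4524]
ee_rot: [-3.119, -0.373, 0.001]
force: [1.3, 0.6, -2.2]
width: 0.192
gripper_force: 60.0
clock: 6.15
position: [0.4682, 0.2927, 0.4912]
ee_rot: [-3.119, -0.372, -0.002]
force: [0.9, 0.3, -1.5]
width: 0.192
gripper_force: 60.0
pos [0.4682 0.2927 0.4912] yaw 0.2377 F [ 0.9024  0.3476 -1.4943] w 0.192 tiltz [ 0.0014  0.0008 -1.    ] t 6.15
(0.438, -0.023, 0.49, 0) -> [-0.1037  0.2997  0.001 ] roll 0.2377
```

```bash
python3 -m inch '-0.016 0.046 0 0.04 0.01; -0.032 0.092 0 0.08 0.01; -0.048 0.138 0 0.12 0.01; -0.064 0.184 0 0.16 0.01; -0.08 0.23 0 0.2 0.01'; python3 - <<'E'
from h import *
go((.438,-.023,.49,0))
E
```

```text
clock: 6.65
position: [0.4436, 0.0479, 0.4882]
ee_rot: [3.141, 0.056, -0.006]
force: [1.0, -0.1, -1.3]
width: 0.189
gripper_force: 60.0
pos [0.4436 0.0479 0.4882] yaw 0.0358 F [ 0.9806 -0.1407 -1.2868] w 0.189 tiltz [-0.0039 -0.0005 -1.    ] t 6.65
(0.438, -0.023, 0.49, 0) -> [-0.0082  0.0706 -0.0017] roll 0.0358
```

```bash
python3 -m inch '-0.004 0.035 0 0.018 0.01; -0.008 0.06 0 0.036 0.01; -0.008 0.07 0 0.036 0.01; -0.008 0.07 0 0.036 0.01'; python3 - <<'E'
from h import *
shot("wrist","w3")
go((.438,-.023,.49,0))
for q,z in(("ring",.262),("tip",.285),("hinge",.112),("handle",.331)):
    for r in arm.place_of("wrist",q): print(q,r["conf"],np.array(r["point"]),atz("wrist",r["point"],z))
E
```

```text
clock: 7.05
position: [0.4391, -0.0213, 0.489]
ee_rot: [3.141, -0.001, -0.005]
force: [-0.8, 0.7, -1.3]
width: 0.189
gripper_force: 60.0
pos [ 0.4392 -0.0198  0.4894] yaw 0.0017 F [ 0.75   -0.1695 -1.8912] w 0.193 tiltz [-0.0022  0.0005 -1.    ] t 7.1
(0.438, -0.023, 0.49, 0) -> [-0.0012  0.0032 -0.0006] roll 0.0017
tip 0.67 [212.6  50.7] [0.4447 0.1159 0.285 ]
tip 0.55 [131.2 194.7] [0.4952 0.0203 0.285 ]
tip 0.5 [152.  441.9] [ 0.4842 -0.1274  0.285 ]
handle 0.71 [274.5  76.2] [0.4271 0.0751 0.331 ]
```

View pics/w3.png

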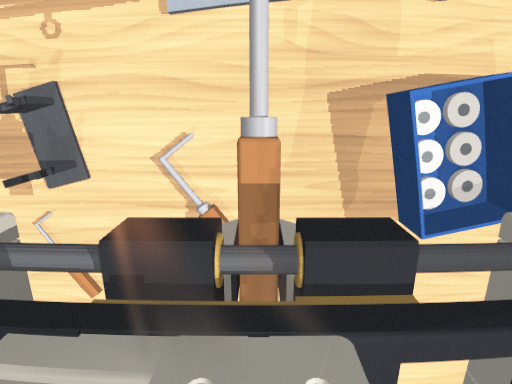

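The wrist view shows the rod straight in the grip, with a guard edge at the top running from (11,168) to (0,290). That edge suggests the guard is yawed about 5°. The ring isn't visible from here.

```bash
python3 - <<'E'
from h import *
im=cv2.imread("pics/w3.png")
e=[(11,168),(0.5,285)]
for z in(0,.01,.112):
    p=[atz("wrist",q,z) for q in e]; d=p[0]-p[1]; print(z,p,np.arctan2(-d[0],d[1]))
for a,b,z in(((202.7,178),(202.7,281),.28),):
    p=[atz("scene",q,z) for q in(a,b)];d=p[1]-p[0];print(p,np.linalg.norm(d),np.arctan2(-d[0],d[1]))
im=cv2.imread("pics/scene0.png");cv2.imwrite("pics/s_c.png",cv2.resize(im[180:384,140:310],(680,600) if 0 else (500,600),interpolation=cv2.INTER_CUBIC))
# overlay guard model for two yaws
E
```

```text
0 [array([0.6446, 0.1095, 0.    ]), array([ 0.6574, -0.0523,  0.    ])] 0.07905279773084756
0.01 [array([0.6417, 0.1068, 0.01  ]), array([ 0.6542, -0.0516,  0.01  ])] 0.07905279773084795
0.112 [array([0.6116, 0.0793, 0.112 ]), array([ 0.6213, -0.0439,  0.112 ])] 0.07905279773084771
[array([ 0.6651, -0.1256,  0.28  ]), array([0.6402, 0.0849, 0.28  ])] 0.21187104920622168 0.11770904359682989
```

View pics/s_c.png

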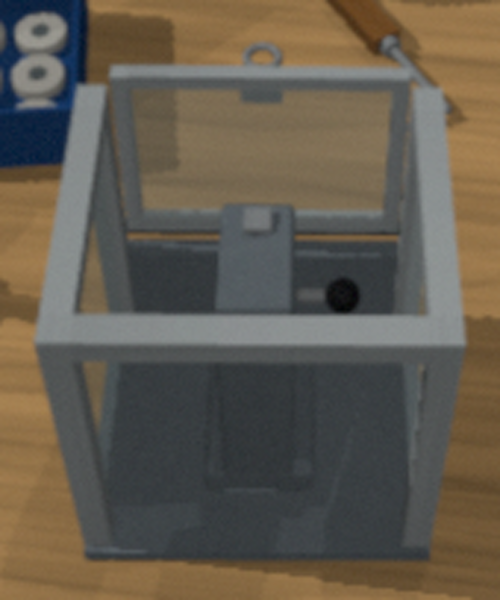

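```bash
python3 - <<'E'
from h import *
p=[atz("scene",q,.285) for q in((297.3,152.9),(297.3,298))];d=p[1]-p[0];print(p,np.linalg.norm(d),np.arctan2(-d[0],d[1]))
go((.4882,-.037,.487,.1))
E
```

```text
[array([ 0.89  , -0.1203,  0.285 ]), array([0.8625, 0.125 , 0.285 ])] 0.24688412662385734 0.11156317987168768
pos [ 0.4394 -0.0187  0.4904] yaw 0.0044 F [ 0.8316  0.4736 -0.9402] w 0.191 tiltz [-0.0006  0.0004 -1.    ] t 7.3
(0.4882, -0.037, 0.487, 0.1) -> [0.0487 0.0186 0.0033] roll -0.0956
```

```bash
python3 -m inch '0.01 0.006 0 -0.05 0.01; 0.025 0.012 0 -0.1 0.01; 0.04 0.018 0.002 -0.1 0.01; 0.049 0.019 0.003 -0.1 0.01; 0.049 0.019 0.003 -0.1 0.01'; python3 -m inch '0 0 0 0 0.01; 0 0 0 0 0.01';python3 - <<'E'
from h import *
go((.4883,-.0377,.487,.105))
out=[]
for c,n in(("scene","sc4"),("side","si4")):
    shot(c,n)
    for q in("ring","tip"):
        print(c,q,[(np.array(r["point"]),round(r["conf"],2)) for r in arm.place_of(c,q)[:4]])
    p=proj(c,(.6255,-.0232,.262)).astype(int);print(p)
    im=cv2.imread(f"pics/{n}.png")[p[0]-30:p[0]+30,p[1]-20:p[1]+20] ; out.append(cv2.resize(im,(400,600),interpolation=cv2.INTER_CUBIC))
cv2.imwrite("pics/v4.png",np.hstack(out))
E
```

```text
clock: 7.8
position: [0.4893, -0.0388, 0.4871]
ee_rot: [-3.137, -0.158, 0.001]
force: [-0.4, -0.3, -1.2]
width: 0.193
gripper_force: 60.0
clock: 8.0
position: [0.4879, -0.0386, 0.4877]
ee_rot: [3.137, 0.16, -0.0]
force: [-0.2, -0.1, -2.2]
width: 0.192
gripper_force: 60.0
pos [ 0.4879 -0.0386  0.4877] yaw 0.1019 F [-0.2458 -0.1053 -2.2163] w 0.192 tiltz [-0.0003 -0.     -1.    ] t 8.0
(0.4883, -0.0377, 0.487, 0.105) -> [ 0.0005 -0.0009  0.0007] roll -0.0031
scene ring [(array([199.7, 228.9]), 0.82)]
scene tip [(array([194.4, 226.3]), 0.82), (array([199.7, 358.3]), 0.62)]
[199 230]
side ring [(array([132.7, 244.4]), 0.73), (array([247.3, 183.3]), 0.48)]
side tip [(array([224.5, 246.3]), 0.93), (array([128.7, 246. ]), 0.74), (array([292.9, 198.8]), 0.72), (array([130. , 247.5]), 0.67)]
[131 244]
```

View pics/v4.png

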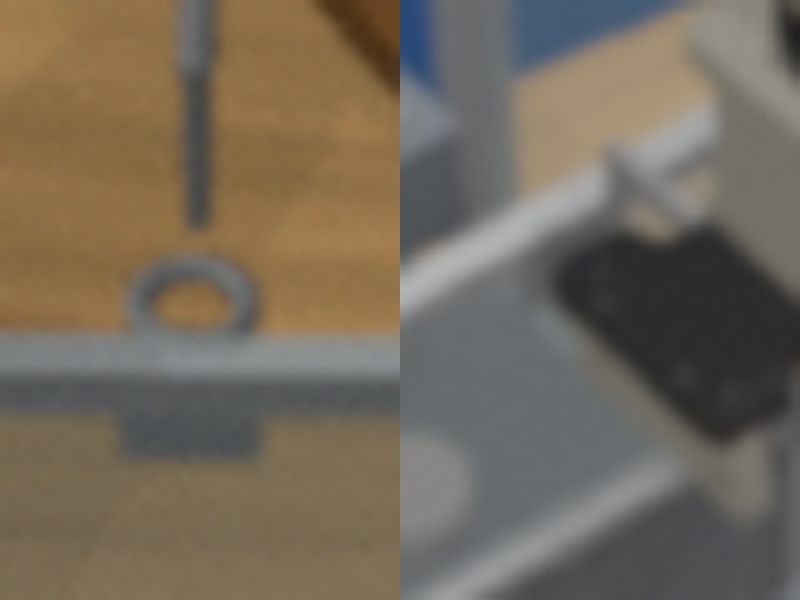

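In the scene crop the prong tip is at about (191.7,229.8) and the ring hole's centre at (199,229.5), so the tip is just above and in line with the ring. I'll compare these with the projected expected points.

```bash
python3 - <<'E'
from h import *
s=arm.observe();M=R.from_rotvec(s["ee_rot"]).as_matrix();t=np.array([.4879,-.0386,.4877])+M@np.array([.138,0,.159+.047])
print("tip",t,proj("scene",t),"ring",proj("scene",(.6255,-.0232,.262)))
print("bend",proj("side",t+[0,0,.047]))
print(atz("scene",(191.8,229.8),t[2]),atz("scene",(199,229.4),.262))
E
```

```text
tip [ 0.6252 -0.0246  0.2817] [192.4733 229.3257] ring [199.0883 230.0875]
bend [115.635  244.0389]
[ 0.6232 -0.0239  0.2817] [ 0.6254 -0.0247  0.262 ]
```

```bash
python3 -m inch '0.0015 0 0.006 0 0.01; 0.0015 0 0.012 0 0.01; 0.0015 0 0.018 0 0.01; 0.0015 0 0.024 0 0.01; 0.0015 0 0.030 0 0.01'; python3 - <<'E'
from h import *
for i in range(3): arm.get_image("side"); go()
E
```

```text
clock: 8.8
position: [0.4897, -0.0389, 0.457]
ee_rot: [-3.138, -0.16, 0.001]
force: [-0.1, -0.7, -0.9]
width: 0.19
gripper_force: 60.0
pos [ 0.4895 -0.0389  0.4561] yaw 0.1017 F [-1.0872  0.2679 -2.8194] w 0.191 tiltz [-0.0018  0.     -1.    ] t 8.85
pos [ 0.4895 -0.0389  0.4567] yaw 0.1017 F [-0.7349  0.506  -1.1887] w 0.194 tiltz [-0.0017  0.     -1.    ] t 8.9
pos [ 0.4897 -0.0389  0.4572] yaw 0.1018 F [-0.5934 -0.8876 -1.566 ] w 0.192 tiltz [-0.001 -0.    -1.   ] t 8.95
```

```bash
python3 -m inch '0 0 0.006 0 0.01; 0 0 0.012 0 0.01; 0 0 0.018 0 0.01; 0 0 0.019 0 0.01'; python3 - <<'E'
from h import *
for i in range(2): arm.get_image("side"); go()
shot("scene","sc5"); im=cv2.imread("pics/sc5.png")[165:225,200:260]; cv2.imwrite("pics/v5.png",cv2.resize(im,(500,500),interpolation=cv2.INTER_CUBIC))
E
```

```text
clock: 9.35
position: [0.4895, -0.0389, 0.4378]
ee_rot: [-3.137, -0.16, 0.002]
force: [-0.3, -1.0, -1.6]
width: 0.19
gripper_force: 60.0
pos [ 0.4896 -0.0389  0.438 ] yaw 0.1017 F [ 0.0193  0.6067 -1.6304] w 0.19 tiltz [-0.0012  0.     -1.    ] t 9.4
pos [ 0.4897 -0.0389  0.4384] yaw 0.1017 F [-0.0559  0.489  -1.2191] w 0.192 tiltz [-0.0006 -0.     -1.    ] t 9.45
```

View pics/v5.png

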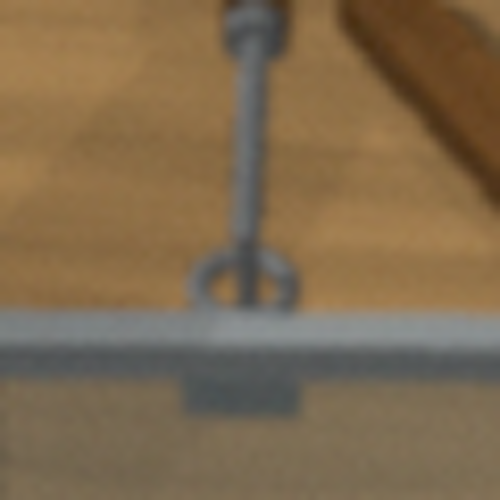

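The prong is seated inside the ring, near (200,229). Now I'll start pulling.

```bash
python3 -m inch '-0.002 0 0 0 0.01; -0.004 0 0 0 0.01; -0.006 0 0.0 0 0.01; -0.0075 0 0.0004 0 0.01; -0.009 0 0.0008 0 0.01'; python3 -m inch '-0.003 0 0.0008 0 0.01; -0.006 0 0.0016 0 0.01; -0.009 0 0.0024 0 0.01; -0.012 0 0.0033 0 0.01'; python3 - <<'E'
from h import *
go()
E
```

```text
clock: 10.0
position: [0.4812, -0.0397, 0.4382]
ee_rot: [-3.138, -0.16, -0.003]
force: [4.6, -0.2, -3.8]
width: 0.194
gripper_force: 60.0
clock: 10.4
position: [0.4689, -0.0411, 0.4345]
ee_rot: [3.137, 0.159, 0.001]
force: [5.2, 0.5, -3.5]
width: 0.195
gripper_force: 60.0
pos [ 0.4689 -0.0411  0.4345] yaw 0.1016 F [ 5.2032  0.4947 -3.5175] w 0.195 tiltz [ 0.0006 -0.     -1.    ] t 10.4
```

```bash
python3 -m inch '-0.0028 0 0.001 0 0.01; -0.0057 0 0.0021 0 0.01; -0.0085 0 0.0033 0 0.01; -0.0114 0 0.0046 0 0.01; -0.0142 0 0.0058 0 0.01'; python3 -m inch '-0.0027 0 0.0013 0 0.01; -0.0054 0 0.0027 0 0.01; -0.0081 0 0.0042 0 0.01; -0.0108 0 0.0057 0 0.01; -0.0134 0 0.0072 0 0.01';  python3 -m inch '-0.0025 0 0.0016 0 0.01; -0.005 0 0.0033 0 0.01; -0.0075 0 0.005 0 0.01; -0.01 0 0.0068 0 0.01; -0.0125 0 0.0086 0 0.01'; python3 - <<'E'
from h import *
go()
E
```

```text
clock: 10.9
position: [0.4548, -0.0426, 0.4287]
ee_rot: [3.137, 0.159, 0.001]
force: [5.7, -0.5, -4.8]
width: 0.191
gripper_force: 60.0
clock: 11.4
position: [0.4416, -0.0439, 0.4216]
ee_rot: [3.137, 0.159, 0.002]
force: [6.0, -0.7, -5.2]
width: 0.191
gripper_force: 60.0
clock: 11.9
position: [0.4294, -0.0451, 0.4131]
ee_rot: [3.138, 0.159, 0.003]
force: [7.9, 0.3, -5.6]
width: 0.19
gripper_force: 60.0
pos [ 0.4294 -0.0451  0.4131] yaw 0.1015 F [ 7.8741  0.344  -5.6305] w 0.19 tiltz [ 0.0019  0.0001 -1.    ] t 11.9
```

```bash
python3 -m inch '-0.0023 0 0.002 0 0.01; -0.0046 0 0.004 0 0.01; -0.0069 0 0.006 0 0.01; -0.0092 0 0.008 0 0.01; -0.0115 0 0.0102 0 0.01'; python3 -m inch '-0.0021 0 0.0022 0 0.01; -0.0042 0 0.0044 0 0.01; -0.0063 0 0.0067 0 0.01; -0.0084 0 0.009 0 0.01; -0.0104 0 0.0113 0 0.01';  python3 - <<'E'
from h import *
go()
c="scene";shot(c,"sc6")
t=arm.silhouettes(c,"ring")
print([(r["conf"],r["point"]) for r in t])
for c in("scene","side"):
  arm.get_image(c); print([(r["conf"],np.array(r["point"])) for r in arm.place_of(c,"ring")])
E
```

```text
clock: 12.4
position: [0.4185, -0.0463, 0.4031]
ee_rot: [3.138, 0.16, 0.005]
force: [11.1, -0.2, -8.3]
width: 0.193
gripper_force: 60.0
clock: 12.9
position: [0.4091, -0.0472, 0.3922]
ee_rot: [-3.137, -0.16, -0.01]
force: [17.9, 0.8, -11.0]
width: 0.19
gripper_force: 60.0
pos [ 0.4091 -0.0472  0.3922] yaw 0.1017 F [ 17.8922   0.7513 -10.9935] w 0.19 tiltz [ 0.0064  0.0005 -1.    ] t 12.9
[(0.62, [220.0, 229.8])]
[]
[(0.67, array([159. , 258.7]))]
```

```bash
python3 -m inch '0 0 0.001 0 0.01; 0 0 0.002 0 0.01; 0 0 0.003 0 0.01; 0 0 0.003 0 0.01'; python3 - <<'E'
from h import *
go()
g=np.array([np.cos(.102),np.sin(.102),0]);r0=np.array([.6255,-.0235,.262])
for th in(.4,.5,.55,.6,.65,.7,.8):
    X=r0+g*(.034-.034*np.cos(th)-.15*np.sin(th));X[2]+=.15*np.cos(th)-.034*np.sin(th)-.15
    print(th,proj("scene",X),proj("side",X))
im=cv2.imread("pics/sc6.png")[170:240,190:275]; cv2.imwrite("pics/v6.png",cv2.resize(im,(680,560),interpolation=cv2.INTER_CUBIC))
E
```

```text
clock: 13.6
position: [0.4078, -0.0474, 0.3888]
ee_rot: [3.137, 0.159, 0.003]
force: [6.2, -0.1, -3.6]
width: 0.191
gripper_force: 60.0
pos [ 0.4078 -0.0474  0.3888] yaw 0.1015 F [ 6.2236 -0.0645 -3.5543] w 0.191 tiltz [ 0.0021 -0.     -1.    ] t 13.6
0.4 [188.7738 230.7768] [148.0221 255.7869]
0.5 [187.9888 230.9618] [152.4754 258.2846]
0.55 [187.8542 231.0498] [154.7222 259.4545]
0.6 [187.8871 231.1345] [156.9728 260.5668]
0.65 [188.0838 231.2159] [159.2196 261.618 ]
0.7 [188.4404 231.2939] [161.4555 262.6051]
0.8 [189.616  231.4389] [165.8658 264.3757]
```

View pics/v6.png

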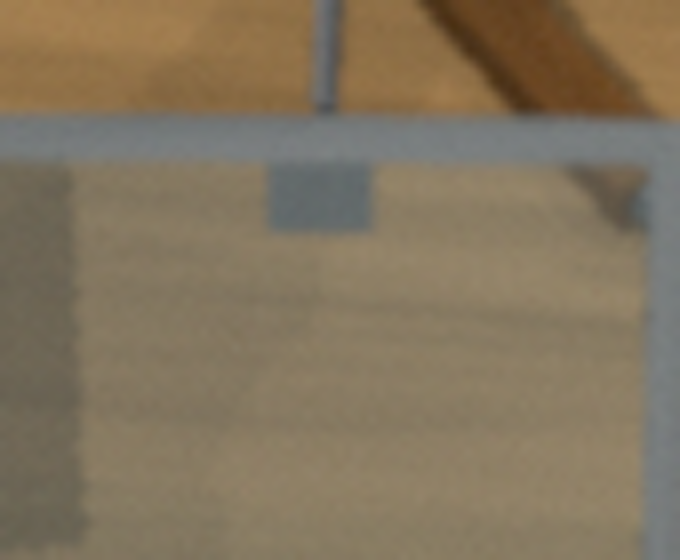

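```bash
python3 -m inch '-0.0019 0 0.0026 0 0.01; -0.0038 0 0.0052 0 0.01; -0.0057 0 0.0078 0 0.01; -0.0075 0 0.0106 0 0.01; -0.0092 0 0.0134 0 0.01'; python3 -m inch '-0.0016 0 0.0027 0 0.01; -0.0032 0 0.0054 0 0.01; -0.0045 0 0.0078 0 0.01'; python3 - <<'E'
from h import *
go()
E
```

```text
clock: 14.1
position: [0.3994, -0.0482, 0.3758]
ee_rot: [3.137, 0.16, 0.008]
force: [10.2, 0.6, -4.3]
width: 0.188
gripper_force: 60.0
clock: 14.4
position: [0.3963, -0.0485, 0.3691]
ee_rot: [3.137, 0.16, 0.015]
force: [13.2, 0.7, 1.7]
width: 0.191
gripper_force: 60.0
pos [ 0.3963 -0.0485  0.3691] yaw 0.1017 F [13.2128  0.7089  1.6752] w 0.191 tiltz [ 0.0096  0.0002 -1.    ] t 14.4
```

```bash
cat >> h.py <<'E'
def hatchcheck(ths=(.6,.65,.7,.75,.8)):
    g=np.array([np.cos(.102),np.sin(.102),0]);hz=np.array([.6255,-.0235,.112])+.034*g
    def pt(th,out,up): return hz-g*(out*np.cos(th)+up*np.sin(th))+np.array([0,0,up*np.cos(th)-out*np.sin(th)])
    for c in("scene","side"):
        arm.get_image(c)
        print(c,"ring",[(round(r["conf"],2),np.array(r["point"])) for r in arm.place_of(c,"ring")][:2])
        S=arm.silhouettes(c,"hatch")
        for r in S[:1]:
            ys,xs=np.nonzero(r["region"]);
            print(c,"hatch",r["conf"],len(ys),"rows",ys.min(),ys.max(),"cols",xs.min(),xs.max(),"top@col230",ys[abs(xs-230)<=1].min() if (abs(xs-230)<=1).any() else None,"bot@col255",ys[abs(xs-250)<=1].max() if (abs(xs-250)<=1).any() else None)
        for th in ths:
            print(th,"ring",proj(c,pt(th,.034,.15)),"topfront",proj(c,pt(th,.006,.168)),"topback",proj(c,pt(th,-.006,.168)))
E
python3 - <<'E'
from h import *
hatchcheck(); go()
E
```

```text
scene ring []
scene hatch 0.98 6527 rows 183 256 cols 182 275 top@col230 184 bot@col255 256
0.6 ring [187.8871 231.1345] topfront [182.3638 230.8517] topback [183.3065 230.7012]
0.65 ring [188.0838 231.2159] topfront [181.9386 230.9533] topback [182.6046 230.8072]
0.7 ring [188.4404 231.2939] topfront [181.7028 231.0515] topback [182.0971 230.9102]
0.75 ring [188.9526 231.3682] topfront [181.6527 231.1463] topback [181.7808 231.0099]
0.8 ring [189.616  231.4389] topfront [181.7839 231.2373] topback [181.6517 231.1062]
side ring [(0.79, array([162. , 263.3]))]
side hatch 0.9 864 rows 138 173 cols 214 282 top@col230 160 bot@col255 163
0.6 ring [156.9728 260.5668] topfront [147.6339 257.845 ] topback [144.1786 255.7691]
0.65 ring [159.2196 261.618 ] topfront [150.0872 259.2359] topback [146.5916 257.2335]
0.7 ring [161.4555 262.6051] topfront [152.5586 260.5697] topback [149.0346 258.6474]
0.75 ring [163.6732 263.5252] topfront [155.0398 261.8421] topback [151.4993 260.0062]
0.8 ring [165.8658 264.3757] topfront [157.5224 263.0491] topback [153.9773 261.3054]
pos [ 0.3964 -0.0485  0.3693] yaw 0.1017 F [11.7213  0.702   0.655 ] w 0.191 tiltz [ 0.0095  0.0002 -1.    ] t 14.7
```

```bash
python3 -m inch '-0.0012 0 0.0024 0 0.01; -0.0024 0 0.0048 0 0.01; -0.0036 0 0.0072 0 0.01'; python3 - <<'E'
from h import *
go()
E
```

```text
clock: 15.0
position: [0.3939, -0.0488, 0.3626]
ee_rot: [3.137, 0.16, 0.02]
force: [16.5, 0.4, 0.5]
width: 0.191
gripper_force: 60.0
pos [ 0.3939 -0.0488  0.3626] yaw 0.1018 F [16.5291  0.3502  0.4785] w 0.191 tiltz [ 0.013   0.0003 -0.9999] t 15.0
```

```bash
python3 - <<'E'
from h import *
hatchcheck((.7,.75,.8)); print([(round(r["conf"],2),np.array(r["point"])) for r in arm.place_of("side","tip")])
go()
s=arm.observe();print(s["ft_torque"])
E
```

```text
scene ring [(0.46, array([212.9, 357.7])), (0.16, array([209.3, 142.1]))]
scene hatch 0.67 6531 rows 183 257 cols 183 275 top@col230 184 bot@col255 256
0.7 ring [188.4404 231.2939] topfront [181.7028 231.0515] topback [182.0971 230.9102]
0.75 ring [188.9526 231.3682] topfront [181.6527 231.1463] topback [181.7808 231.0099]
0.8 ring [189.616  231.4389] topfront [181.7839 231.2373] topback [181.6517 231.1062]
side ring [(0.59, array([164.7, 263.7])), (0.27, array([204.6, 154.3]))]
side hatch 0.61 891 rows 138 174 cols 214 282 top@col230 159 bot@col255 163
0.7 ring [161.4555 262.6051] topfront [152.5586 260.5697] topback [149.0346 258.6474]
0.75 ring [163.6732 263.5252] topfront [155.0398 261.8421] topback [151.4993 260.0062]
0.8 ring [165.8658 264.3757] topfront [157.5224 263.0491] topback [153.9773 261.3054]
[(0.76, array([167. , 267.9])), (0.65, array([294. , 194.3])), (0.6, array([222. , 248.3]))]
pos [ 0.3939 -0.0487  0.3626] yaw 0.1018 F [16.0909  0.5312  0.9724] w 0.192 tiltz [ 0.0127  0.0004 -0.9999] t 15.35
[ 0.2866 -3.8508 -0.1112]
```

```bash
python3 -m inch '-0.0005 0 0.0015 0 0.01; -0.001 0 0.003 0 0.01; -0.001 0 0.003 0 0.01'; python3 - <<'E'
from h import *
go();print(arm.observe()["ft_torque"])
E
```

```text
clock: 15.65
position: [0.3931, -0.0488, 0.3597]
ee_rot: [3.137, 0.16, 0.021]
force: [16.5, 0.8, 2.1]
width: 0.191
gripper_force: 60.0
pos [ 0.3931 -0.0488  0.3597] yaw 0.1018 F [16.5305  0.7514  2.0911] w 0.191 tiltz [ 0.0134  0.0004 -0.9999] t 15.65
[ 0.3041 -4.0033 -0.0499]
```

```bash
python3 -m inch '-0.0008 0 0.001 0 0.01; -0.0016 0 0.002 0 0.01; -0.0016 0 0.002 0 0.01'; python3 - <<'E'
from h import *
go();print(arm.observe()["ft_torque"])
hatchcheck((.75,.8))
go()
E
```

```text
clock: 15.95
position: [0.3923, -0.0489, 0.3582]
ee_rot: [3.137, 0.16, 0.025]
force: [18.9, 1.1, 2.0]
width: 0.192
gripper_force: 60.0
pos [ 0.3923 -0.0489  0.3582] yaw 0.102 F [18.8573  1.0735  1.9524] w 0.192 tiltz [ 0.0159  0.0005 -0.9999] t 15.95
[ 0.3456 -4.6478 -0.074 ]
scene ring []
scene hatch 0.57 6479 rows 183 256 cols 183 275 top@col230 184 bot@col255 256
0.75 ring [188.9526 231.3682] topfront [181.6527 231.1463] topback [181.7808 231.0099]
0.8 ring [189.616  231.4389] topfront [181.7839 231.2373] topback [181.6517 231.1062]
side ring [(0.91, array([163.3, 263.8]))]
side hatch 0.82 1007 rows 136 173 cols 214 284 top@col230 158 bot@col255 164
0.75 ring [163.6732 263.5252] topfront [155.0398 261.8421] topback [151.4993 260.0062]
0.8 ring [165.8658 264.3757] topfront [157.5224 263.0491] topback [153.9773 261.3054]
pos [ 0.3923 -0.0489  0.3583] yaw 0.102 F [19.7698  1.1006  1.6361] w 0.195 tiltz [ 0.0159  0.0005 -0.9999] t 16.25
```

```bash
python3 -m inch '0.001 0 0 0 0.01; 0.0018 0 0 0 0.01'; python3 - <<'E'
from h import *
go();print(arm.observe()["ft_torque"])
E
```

```text
clock: 16.45
position: [0.3929, -0.0488, 0.3577]
ee_rot: [3.137, 0.16, 0.019]
force: [12.5, -0.2, 3.2]
width: 0.19
gripper_force: 60.0
pos [ 0.3929 -0.0488  0.3577] yaw 0.1018 F [12.4609 -0.197   3.1675] w 0.19 tiltz [ 0.0122  0.0002 -0.9999] t 16.45
[ 0.2535 -3.2864 -0.0321]
```

```bash
python3 -m inch '-0.0007 0 0 0 0.01; -0.0007 0 0 0 0.01; -0.0007 0 0 0 0.01; -0.0007 0 0 0 0.01; -0.0007 0 0 0 0.01'; python3 -m inch '0 0 0 0 0.01; 0 0 0 0 0.01; 0 0 0 0 0.01; 0 0 0 0 0.01; 0 0 0 0 0.01';  python3 -m inch '0 0 0 0 0.01; 0 0 0 0 0.01; 0 0 0 0 0.01; 0 0 0 0 0.01'; python3 - <<'E'
from h import *
go();print(arm.observe()["ft_torque"])
shot("wrist","w7"); im=cv2.imread("pics/w7.png").astype(int)
for r in(5,40,80,100,110,120,130,140,150):
    d=im[r,215:305]; print(r,d[::3].sum(1).tolist())
E
```

```text
clock: 16.95
position: [0.3926, -0.0489, 0.3578]
ee_rot: [3.137, 0.16, 0.021]
force: [16.3, 0.8, 2.3]
width: 0.189
gripper_force: 60.0
clock: 17.45
position: [0.3927, -0.0489, 0.3578]
ee_rot: [3.137, 0.16, 0.021]
force: [16.4, 1.7, 2.4]
width: 0.198
gripper_force: 60.0
clock: 17.85
position: [0.3926, -0.0489, 0.3579]
ee_rot: [3.137, 0.16, 0.021]
force: [15.2, 1.3, 1.5]
width: 0.193
gripper_force: 60.0
pos [ 0.3926 -0.0489  0.3579] yaw 0.1018 F [15.1529  1.2802  1.4591] w 0.193 tiltz [ 0.0135  0.0004 -0.9999] t 17.85
[ 0.2811 -3.9203 -0.0563]
5 [603, 607, 576, 571, 576, 568, 563, 560, 558, 559, 562, 563, 412, 486, 587, 638, 653, 627, 570, 605, 608, 609, 605, 610, 608, 605, 614, 604, 607, 608]
40 [614, 614, 611, 577, 570, 568, 591, 589, 583, 583, 573, 569, 407, 497, 582, 632, 667, 633, 565, 554, 553, 552, 553, 551, 553, 535, 531, 521, 532, 542]
80 [641, 639, 638, 644, 642, 639, 641, 648, 649, 650, 653, 648, 404, 500, 581, 631, 676, 621, 606, 649, 648, 648, 643, 642, 622, 614, 615, 613, 622, 616]
100 [641, 649, 642, 633, 639, 640, 638, 642, 639, 632, 633, 626, 408, 494, 590, 630, 671, 630, 583, 628, 633, 635, 639, 638, 615, 615, 620, 619, 620, 618]
110 [620, 625, 614, 622, 613, 611, 614, 605, 605, 611, 610, 601, 405, 497, 582, 630, 671, 619, 586, 610, 617, 609, 613, 595, 573, 572, 568, 566, 556, 554]
120 [631, 625, 628, 622, 619, 620, 619, 622, 612, 373, 419, 477, 530, 568, 605, 614, 623, 669, 666, 638, 600, 579, 617, 615, 609, 585, 592, 587, 593, 591]
130 [606, 608, 620, 622, 623, 620, 596, 605, 607, 374, 412, 475, 524, 567, 598, 621, 621, 667, 660, 636, 606, 603, 631, 628, 613, 617, 614, 614, 610, 608]
140 [635, 642, 635, 640, 639, 635, 637, 622, 336, 407, 409, 405, 405, 393, 393, 390, 390, 398, 388, 394, 391, 386, 536, 598, 596, 598, 597, 594, 591, 591]
150 [632, 638, 642, 642, 646, 641, 643, 444, 373, 436, 432, 430, 448, 437, 433, 421, 432, 429, 428, 436, 431, 408, 397, 582, 584, 585, 591, 594, 592, 590]
```

```bash
python3 - <<'E'
from h import *
for n in("w3","w7"):
    im=cv2.imread(f"pics/{n}.png").astype(int)
    for r in range(108,150,3):
        row=im[r]; print(n,r,row[258].tolist(),end=' ')
    print()
    # width of shaft and collar via left/right transitions
    for r in (10,50,90,127,160,190):
        g=im[r].sum(1); sl=g[225:300]; e=np.abs(np.diff(sl)); print(n,r,[(int(i)+225,int(e[i])) for i in np.argsort(-e)[:4]])
E
```

```text
w3 108 [216, 210, 211] w3 111 [215, 210, 212] w3 114 [215, 210, 211] w3 117 [194, 193, 192] w3 120 [215, 213, 212] w3 123 [216, 212, 212] w3 126 [216, 213, 211] w3 129 [215, 211, 210] w3 132 [214, 209, 210] w3 135 [215, 211, 212] w3 138 [74, 114, 164] w3 141 [89, 139, 198] w3 144 [90, 143, 207] w3 147 [91, 142, 208] 
w3 10 [(248, 163), (249, 73), (255, 45), (256, 41)]
w3 50 [(248, 124), (249, 98), (253, 44), (255, 40)]
w3 90 [(249, 125), (248, 61), (254, 43), (253, 34)]
w3 127 [(240, 203), (239, 63), (277, 43), (246, 29)]
w3 160 [(236, 288), (280, 170), (279, 77), (239, 43)]
w3 190 [(237, 286), (279, 265), (236, 100), (280, 74)]
w7 108 [207, 202, 202] w7 111 [204, 199, 200] w7 114 [199, 196, 197] w7 117 [207, 202, 203] w7 120 [206, 203, 203] w7 123 [207, 202, 204] w7 126 [205, 202, 203] w7 129 [206, 201, 203] w7 132 [207, 202, 204] w7 135 [205, 201, 201] w7 138 [58, 95, 133] w7 141 [83, 131, 191] w7 144 [89, 139, 202] w7 147 [92, 142, 203] 
w7 10 [(248, 177), (255, 37), (252, 35), (253, 33)]
w7 50 [(248, 197), (249, 47), (254, 41), (255, 33)]
w7 90 [(248, 140), (249, 102), (254, 44), (253, 40)]
w7 127 [(239, 212), (275, 173), (276, 173), (240, 57)]
w7 160 [(236, 199), (281, 161), (235, 99), (237, 46)]
w7 190 [(280, 296), (236, 190), (237, 130), (279, 94)]
```

```bash
cat > fit.py <<'E'
from h import *
g=np.array([np.cos(.102),np.sin(.102),0]);l=np.array([-np.sin(.102),np.cos(.102),0]);hz=np.array([.6255,-.0235,.112])+.034*g
def pt(th,out,up,y): return hz+l*y-g*(out*np.cos(th)+up*np.sin(th))+np.array([0,0,up*np.cos(th)-out*np.sin(th)])
def prof(im,cam,th,ys):
    G=im.astype(np.float32).sum(2)/3
    res=[]
    for y in ys:
        a=proj(cam,pt(th,0,.168,y));n=np.array([1,0.])
        col=G[:, int(round(a[1]))]; r=a[0]+np.arange(-14,15); res.append(np.interp(r,np.arange(384),col))
    return np.array(res)
E
python3 - <<'E'
from fit import *
im1=shot("side","si8"); im0=cv2.imread("pics/side0.png")[:,:,::-1]
for im,th in((im0,0.),(im1,.8)):
    for y in(-.09,-.06,-.03,0.03,.05,.07,.09):
        p=prof(im,"side",th,[y])[0]; print(th,y,proj("side",pt(th,0,.168,y)),p.astype(int).tolist())
    print([ (t,proj("side",pt(t,.006,.168,.07))[0]-proj("side",pt(t,0,.168,.07))[0],proj("side",pt(t,-.006,.168,.07))[0]-proj("side",pt(t,0,.168,.07))[0]) for t in (th,)])
print([ (t,proj("side",pt(t,0,.168,.07))) for t in (.7,.75,.8)])
go()
E
```

```text
0.0 -0.09 [108.6343 260.5487] [129, 149, 157, 160, 161, 157, 146, 125, 107, 100, 100, 106, 122, 141, 152, 151, 139, 118, 104, 101, 102, 102, 102, 102, 102, 102, 102, 102, 102]
0.0 -0.06 [112.7992 252.9461] [93, 94, 105, 118, 125, 127, 127, 127, 128, 130, 131, 134, 141, 152, 157, 154, 142, 123, 110, 112, 119, 121, 122, 122, 122, 121, 120, 120, 121]
0.0 -0.03 [117.04   245.2171] [88, 102, 118, 124, 128, 128, 127, 127, 129, 130, 131, 133, 140, 151, 159, 159, 149, 127, 109, 107, 113, 116, 116, 116, 118, 125, 124, 115, 115]
0.0 0.03 [125.7532 229.375 ] [101, 103, 96, 87, 83, 81, 79, 77, 75, 74, 72, 77, 97, 128, 153, 159, 150, 129, 111, 102, 99, 99, 98, 97, 96, 95, 95, 95, 95]
0.0 0.05 [128.7272 223.9793] [113, 105, 90, 79, 75, 75, 75, 74, 74, 74, 75, 81, 103, 132, 153, 159, 151, 129, 108, 98, 93, 91, 90, 91, 91, 92, 93, 94, 97]
0.0 0.07 [131.7365 218.5257] [110, 99, 84, 76, 74, 75, 73, 73, 74, 73, 73, 82, 107, 139, 156, 156, 144, 124, 106, 96, 89, 85, 83, 83, 82, 83, 87, 97, 108]
0.0 0.09 [134.7813 213.0138] [68, 69, 70, 69, 67, 66, 66, 65, 66, 66, 68, 74, 93, 124, 149, 158, 150, 130, 109
[... 908 characters left out ...]
104, 119, 129, 133, 132, 124, 113, 114, 132, 149, 156]
0.8 0.07 [166.9551 243.5575] [161, 152, 141, 129, 120, 118, 119, 128, 144, 160, 168, 170, 168, 156, 132, 104, 94, 98, 115, 130, 137, 138, 136, 129, 117, 121, 142, 158, 163]
0.8 0.09 [170.2398 238.1035] [161, 155, 144, 131, 122, 118, 118, 123, 135, 152, 165, 170, 169, 160, 138, 109, 94, 96, 108, 124, 135, 139, 138, 133, 121, 115, 129, 149, 160]
[(0.8, np.float64(1.7945912266867197), np.float64(-1.7981465816752404))]
[(0.7, array([161.9281, 240.8954])), (0.75, array([164.4395, 242.2557])), (0.8, array([166.9551, 243.5575]))]
pos [ 0.3926 -0.0489  0.3578] yaw 0.1018 F [16.0434  1.1354  1.6616] w 0.194 tiltz [ 0.0135  0.0004 -0.9999] t 17.95
```

```bash
python3 -m inch '0 0 0.001 0 0.01; 0 0 0.002 0 0.01; 0 0 0.002 0 0.01'; python3 - <<'E'
from h import *
go();print(arm.observe()["ft_torque"])
from fit import *
im=shot("side","si9")
for y in(.03,.07): print(prof(im,"side",.8,[y])[0].astype(int).tolist())
E
```

```text
clock: 18.25
position: [0.3924, -0.0489, 0.3556]
ee_rot: [3.137, 0.16, 0.02]
force: [14.7, 1.0, 2.7]
width: 0.193
gripper_force: 60.0
pos [ 0.3924 -0.0489  0.3556] yaw 0.1018 F [14.7321  0.9608  2.6995] w 0.193 tiltz [ 0.0126  0.0003 -0.9999] t 18.25
[ 0.2451 -3.7574 -0.0718]
[149, 149, 142, 134, 125, 119, 119, 124, 136, 153, 165, 170, 169, 162, 143, 115, 93, 89, 101, 117, 127, 130, 128, 121, 111, 110, 126, 145, 155]
[161, 154, 142, 129, 121, 118, 119, 128, 144, 160, 168, 171, 168, 155, 132, 104, 93, 98, 115, 131, 137, 138, 136, 129, 117, 121, 142, 157, 163]
```

```bash
python3 -m inch '-0.001 0 0 0 0.01; -0.0018 0 0 0 0.01; -0.0018 0 0 0 0.01'; python3 - <<'E'
from h import *
go();print(arm.observe()["ft_torque"])
from fit import *
im=shot("side","si10")
for y in(.03,.07): print(prof(im,"side",.8,[y])[0].astype(int).tolist())
E
```

```text
clock: 18.6
position: [0.3917, -0.049, 0.3561]
ee_rot: [3.137, 0.16, 0.025]
force: [20.8, 0.5, -1.9]
width: 0.194
gripper_force: 60.0
pos [ 0.3917 -0.049   0.3561] yaw 0.1019 F [20.7873  0.4967 -1.9318] w 0.194 tiltz [ 0.016   0.0006 -0.9999] t 18.6
[ 0.3426 -4.634  -0.0857]
[149, 149, 142, 133, 125, 119, 118, 124, 137, 153, 164, 170, 169, 162, 143, 114, 94, 90, 100, 116, 127, 129, 128, 122, 111, 110, 126, 145, 154]
[161, 153, 141, 129, 120, 118, 119, 127, 144, 159, 167, 170, 168, 156, 132, 103, 93, 98, 115, 130, 137, 138, 136, 128, 117, 121, 142, 157, 163]
```

```bash
python3 -m inch '0.0015 0 0 0 0.01; 0.0015 0 0 0 0.01; 0.0015 0 0 0 0.01; 0.0015 0 0 0 0.01; 0.0015 0 0 0 0.01'; python3 -m inch '0 0 0 0 0.01; 0 0 0 0 0.01; 0 0 0 0 0.01; 0 0 0 0 0.01; 0 0 0 0 0.01';  python3 -m inch '0 0 0 0 0.01; 0 0 0 0 0.01; 0 0 0 0 0.01'; python3 -m inch '0.001 0 0 0 0.01; 0.002 0 0 0 0.01; 0.003 0 0 0 0.01; 0.003 0 0 0 0.01'; python3 - <<'E'
from h import *
go();print(arm.observe()["ft_torque"])
E
```

```text
clock: 19.15
position: [0.3923, -0.0489, 0.3558]
ee_rot: [3.137, 0.16, 0.021]
force: [16.5, 1.2, 1.5]
width: 0.191
gripper_force: 60.0
clock: 19.65
position: [0.3922, -0.0489, 0.3558]
ee_rot: [3.137, 0.16, 0.021]
force: [15.8, 0.4, 2.1]
width: 0.193
gripper_force: 60.0
clock: 19.95
position: [0.3923, -0.0489, 0.3557]
ee_rot: [3.137, 0.16, 0.021]
force: [15.5, 0.5, 1.2]
width: 0.19
gripper_force: 60.0
clock: 20.35
position: [0.3935, -0.0488, 0.3548]
ee_rot: [3.137, 0.159, 0.012]
force: [8.0, 0.5, 1.7]
width: 0.188
gripper_force: 60.0
pos [ 0.3935 -0.0488  0.3548] yaw 0.1016 F [7.9558 0.4969 1.7363] w 0.188 tiltz [ 0.0077  0.     -1.    ] t 20.35
[ 0.0712 -2.3582 -0.0906]
```

```bash
python3 -m inch '0.001 0 0 0 0.01; 0.002 0 0 0 0.01; 0.0025 0 0 0 0.01; 0.0025 0 0 0 0.01'; python3 - <<'E'
from h import *
go();print(arm.observe()["ft_torque"])
E
```

```text
clock: 20.75
position: [0.3946, -0.0487, 0.3538]
ee_rot: [3.137, 0.159, 0.005]
force: [5.8, -0.2, 2.9]
width: 0.191
gripper_force: 60.0
pos [ 0.3946 -0.0487  0.3538] yaw 0.1016 F [ 5.8251 -0.1931  2.9031] w 0.191 tiltz [ 0.0031 -0.0001 -1.    ] t 20.75
[ 0.0594 -1.7695 -0.1177]
```

```bash
python3 -m inch '0.001 0 0 0 0.01; 0.002 0 0 0 0.01; 0.002 0 0 0 0.01'; python3 - <<'E'
from h import *
go();print(arm.observe()["ft_torque"])
E
```

```text
clock: 21.05
position: [0.3956, -0.0485, 0.353]
ee_rot: [3.138, 0.16, -0.001]
force: [3.7, 0.3, -0.5]
width: 0.191
gripper_force: 60.0
pos [ 0.3956 -0.0485  0.353 ] yaw 0.1016 F [ 3.696   0.3003 -0.5121] w 0.191 tiltz [-0.0004 -0.     -1.    ] t 21.05
[-0.0193 -1.0221 -0.0963]
```

```bash
python3 -m inch '0.001 0 0 0 0.01; 0.0018 0 0 0 0.01; 0.0018 0 0 0 0.01'; python3 - <<'E'
from h import *
go();print(arm.observe()["ft_torque"])
E
```

```text
clock: 21.35
position: [0.3967, -0.0483, 0.3526]
ee_rot: [-3.137, -0.16, 0.004]
force: [0.4, -0.0, -2.1]
width: 0.194
gripper_force: 60.0
pos [ 0.3967 -0.0483  0.3526] yaw 0.1019 F [ 0.3758 -0.027  -2.0816] w 0.194 tiltz [-0.0026 -0.     -1.    ] t 21.35
[ 0.0417  0.0771 -0.0177]
```

```bash
python3 -m inch '0.001 0 0 0 0.01; 0.001 0 -0.005 0 0.01; 0.001 0 -0.010 0 0.01; 0.001 0 -0.015 0 0.01'; python3 - <<'E'
from h import *
go();print(arm.observe()["ft_torque"])
E
```

```text
clock: 21.75
position: [0.3985, -0.0482, 0.3687]
ee_rot: [3.137, 0.16, 0.0]
force: [-0.2, -0.4, -1.8]
width: 0.19
gripper_force: 60.0
pos [ 0.3985 -0.0482  0.3687] yaw 0.1017 F [-0.2365 -0.3801 -1.7532] w 0.19 tiltz [ 0.0001 -0.0001 -1.    ] t 21.75
[-0.0234 -0.005  -0.0418]
```

```bash
python3 -m inch '0 0 -0.006 0 0.01; 0 0 -0.012 0 0.01; 0 0 -0.018 0 0.01; 0 0 -0.024 0 0.01'; python3 - <<'E'
from h import *
go();print(arm.observe()["ft_torque"])
E
```

```text
clock: 22.15
position: [0.3984, -0.0482, 0.3927]
ee_rot: [3.137, 0.16, 0.0]
force: [-0.2, 1.3, -1.3]
width: 0.192
gripper_force: 60.0
pos [ 0.3984 -0.0482  0.3927] yaw 0.1017 F [-0.211   1.2873 -1.2968] w 0.192 tiltz [ 0.0002 -0.0001 -1.    ] t 22.15
[ 0.0245  0.0475 -0.0029]
```

```bash
python3 -m inch '0 0 -0.006 0 0.01; 0 0 -0.013 0 0.01; -0.001 0 -0.020 0 0.01; -0.004 0 -0.03 0 0.01; -0.01 0 -0.04 0 0.01'; python3 -m inch '-0.004 0 -0.03 0 0.01; -0.008 0 -0.06 0 0.01; -0.008 0 -0.07 0 0.01'; python3 - <<'E'
from h import *
go((.4683,.2924,.49,.2375),(.40,.02,.51,.15));print(arm.observe()["ft_torque"])
from fit import *
im=shot("side","si11")
for y in(.03,.07): print(prof(im,"side",.8,[y])[0].astype(int).tolist())
im=shot("wrist","w12").astype(int)
for n in("w3","w12"):
    im=cv2.imread(f"pics/{n}.png").astype(int); print(n,[im[r,258].sum() for r in range(108,142,2)])
E
```

```text
clock: 22.65
position: [0.3883, -0.0492, 0.4329]
ee_rot: [-3.137, -0.16, 0.0]
force: [0.6, 0.4, -1.2]
width: 0.188
gripper_force: 60.0
clock: 22.95
position: [0.3802, -0.0499, 0.5053]
ee_rot: [3.137, 0.159, 0.007]
force: [0.2, 0.4, -2.2]
width: 0.19
gripper_force: 60.0
pos [ 0.3802 -0.0499  0.5053] yaw 0.1015 F [ 0.2147  0.37   -2.1757] w 0.19 tiltz [ 0.0043 -0.0007 -1.    ] t 22.95
(0.4683, 0.2924, 0.49, 0.2375) -> [ 0.1223 -0.3316  0.0154] roll -0.136
(0.4, 0.02, 0.51, 0.15) -> [ 0.0268 -0.0675 -0.0047] roll -0.0485
[ 0.0689 -0.0012 -0.0251]
[141, 141, 134, 126, 118, 112, 111, 116, 128, 143, 151, 153, 150, 143, 127, 103, 86, 84, 94, 109, 119, 121, 120, 114, 104, 103, 118, 137, 146]
[152, 145, 133, 121, 113, 110, 111, 120, 136, 150, 159, 162, 158, 147, 122, 93, 82, 86, 102, 116, 122, 123, 121, 113, 103, 107, 127, 142, 147]
w3 [np.int64(637), np.int64(638), np.int64(633), np.int64(636), np.int64(509), np.int64(643), np.int64(640), np.int64(644), np.int64(639), np.int64(640), np.int64(632), np.int64(640), np.int64(633), np.int64(642), np.int64(563), np.int64(352), np.int64(419)]
w12 [np.int64(629), np.int64(618), np.int64(615), np.int64(448), np.int64(494), np.int64(624), np.int64(625), np.int64(621), np.int64(627), np.int64(617), np.int64(625), np.int64(620), np.int64(621), np.int64(621), np.int64(576), np.int64(289), np.int64(396)]
```

```bash
python3 - <<'E'
from h import *
from scipy.ndimage import gaussian_filter1d as gf
def edges(row,a,b):
    g=gf(row.sum(1).astype(float),1); d=np.abs(np.gradient(g)); i=a+np.argmax(d[a:b]); w=d[i-2:i+3]; return (w*np.arange(i-2,i+3)).sum()/w.sum()
for n in("w3","w12"):
    im=cv2.imread(f"pics/{n}.png")
    for r0,r1,L,Rr in((142,152,(226,246),(270,292)),(170,180,(226,246),(270,292)),(195,205,(226,246),(270,292)),(119,134,(230,248),(268,285))):
        e=[(edges(im[r],*L),edges(im[r],*Rr)) for r in range(r0,r1)]; e=np.median(e,0); print(n,r0,e,e[1]-e[0])
T=np.array(arm.get_calibration("wrist")["pose"]);K=arm.get_calibration("wrist")["intrinsics"];print(K[0][0],K[1][1])
for c in("scene","side"):
    arm.get_image(c)
    print(c,[(round(r["conf"],2),np.array(r["point"])) for r in arm.place_of(c,"tip")])
s=arm.observe();M=R.from_rotvec(s["ee_rot"]).as_matrix()
for ph in(-.1,0,.1):
    v=R.from_rotvec([0,ph,0]).apply([.138,0,.047]); X=s["position"]+M@(v+[0,0,.159]); print("pitch",ph,proj("scene",X),proj("side",X))
E
```

```text
w3 142 [236.2909 280.4816] 44.1907271071249
w3 170 [236.6844 280.0592] 43.374797516736834
w3 195 [237.263  279.3577] 42.09470194621346
w3 119 [240.0672 277.0124] 36.94522771628894
w12 142 [235.1776 281.4865] 46.30892978718265
w12 170 [236.1025 280.692 ] 44.58948243515033
w12 195 [236.8117 280.1235] 43.31188486746328
w12 119 [239.0188 274.9411] 35.922289794778465
312.76492232687445 312.76492232687445
scene [(0.56, array([200., 357.]))]
side [(0.93, array([224.4, 246.3])), (0.76, array([142.4, 268.4])), (0.67, array([290.9, 200.6]))]
pitch -0.1 [156.7893 230.6762] [149.2765 268.6735]
pitch 0 [153.8446 230.5453] [144.9897 267.5369]
pitch 0.1 [150.2551 230.426 ] [140.814  266.6934]
```

The hatch is at its stop: raising the pull from 15 to 21 N left the image unchanged, and it stayed there after unhooking. The rod has pitched nose-up about 0.08 rad in the grip, so I'll let the saddles level it with a softened grip. Now I'll return to the rest.

```bash
python3 -m inch '0.014 -0.038 0 -0.02 0.01; 0.028 -0.076 0 -0.04 0.01; 0.043 -0.118 0 -0.06 0.01; 0.058 -0.160 0 -0.08 0.01; 0.073 -0.2 0 -0.1 0.01'; python3 - <<'E'
from h import *
go((.4683,.2924,.42,.2375))
E
```

```text
clock: 23.75
position: [0.4329, 0.1581, 0.501]
ee_rot: [3.125, 0.318, -0.003]
force: [1.1, -0.1, -1.8]
width: 0.192
gripper_force: 60.0
pos [0.4329 0.1581 0.501 ] yaw 0.2025 F [ 1.0918 -0.0803 -1.8115] w 0.192 tiltz [-0.0016 -0.0002 -1.    ] t 23.75
(0.4683, 0.2924, 0.42, 0.2375) -> [ 0.0619 -0.1244  0.081 ] roll -0.035
```

```bash
python3 -m inch '0.018 -0.036 0.01 -0.01 0.01; 0.036 -0.072 0.025 -0.02 0.01; 0.05 -0.1 0.05 -0.035 0.01; 0.06 -0.122 0.08 -0.035 0.01; 0.06 -0.122 0.08 -0.035 0.01'; python3 -m inch '0 0 0 0 0.01; 0 0 0 0 0.01; 0 0 0 0 0.01'; python3 - <<'E'
from h import *
for i in range(4): go((.4683,.2924,.30,.2375)); arm.get_image("wrist")
E
```

```text
clock: 24.25
position: [0.4661, 0.2901, 0.4167]
ee_rot: [3.118, 0.378, -0.013]
force: [-0.4, -0.9, -2.5]
width: 0.192
gripper_force: 60.0
clock: 24.55
position: [0.4675, 0.2871, 0.423]
ee_rot: [3.12, 0.369, 0.002]
force: [-0.4, 0.4, -1.0]
width: 0.189
gripper_force: 60.0
pos [0.4675 0.2871 0.423 ] yaw 0.2352 F [-0.3928  0.4446 -0.9602] w 0.189 tiltz [ 0.0015  0.0002 -1.    ] t 24.55
(0.4683, 0.2924, 0.3, 0.2375) -> [ 0.0018 -0.005   0.123 ] roll -0.0023
pos [0.4675 0.2872 0.4231] yaw 0.2353 F [-0.5334  0.3939 -1.6226] w 0.192 tiltz [ 0.0017  0.0003 -1.    ] t 24.6
(0.4683, 0.2924, 0.3, 0.2375) -> [ 0.0018 -0.0049  0.1231] roll -0.0022
pos [0.4674 0.2872 0.423 ] yaw 0.2354 F [-0.1986  0.0576 -1.1083] w 0.193 tiltz [ 0.0016  0.0003 -1.    ] t 24.65
(0.4683, 0.2924, 0.3, 0.2375) -> [ 0.0019 -0.0048  0.123 ] roll -0.0021
pos [0.4674 0.2873 0.4229] yaw 0.2356 F [ 0.6654 -0.2142 -1.0998] w 0.192 tiltz [ 0.0014  0.0003 -1.    ] t 24.7
(0.4683, 0.2924, 0.3, 0.2375) -> [ 0.0019 -0.0047  0.123 ] roll -0.0019
```

```bash
python3 -m inch '0.0018 -0.005 0.04 -0.002 0.01; 0.0018 -0.005 0.08 -0.002 0.01; 0.0018 -0.005 0.12 -0.002 0.01; 0.0018 -0.005 0.138 -0.002 0.01; 0.0018 -0.005 0.138 -0.002 0.01'; python3 -m inch '0 0 0 0 0.01; 0 0 0 0 0.01; 0 0 0 0 0.01'; python3 - <<'E'
from h import *
go((.4683,.2924,.241,.2375)); im=shot("wrist","w13"); go((.4683,.2924,.241,.2375))
for n in("w2","w13"):
    im=cv2.imread(f"pics/{n}.png").astype(int)
    for r in(128,) if n=="w2" else range(95,140,6):
        g=im[r].sum(1); print(n,r,[int(x) for x in g[190:330:4]])
E
```

```text
clock: 25.25
position: [0.4671, 0.2922, 0.2817]
ee_rot: [3.117, 0.373, -0.007]
force: [-0.3, -0.4, -1.5]
width: 0.192
gripper_force: 60.0
clock: 25.55
position: [0.4682, 0.2935, 0.2857]
ee_rot: [-3.118, -0.374, -0.004]
force: [0.2, -0.0, -1.4]
width: 0.191
gripper_force: 60.0
pos [0.4682 0.2935 0.2857] yaw 0.2385 F [ 0.1963 -0.0446 -1.4306] w 0.191 tiltz [ 0.0024  0.0014 -1.    ] t 25.55
(0.4683, 0.2924, 0.241, 0.2375) -> [-0.0003  0.0012  0.0447] roll 0.001
pos [0.4681 0.2934 0.2854] yaw 0.2385 F [ 0.7246 -0.2779 -1.728 ] w 0.187 tiltz [ 0.002   0.0011 -1.    ] t 25.6
(0.4683, 0.2924, 0.241, 0.2375) -> [-0.0002  0.0011  0.0444] roll 0.001
w2 128 [613, 617, 616, 622, 616, 601, 466, 339, 193, 257, 259, 265, 245, 152, 216, 412, 411, 414, 402, 403, 423, 193, 170, 182, 182, 166, 200, 273, 572, 575, 574, 584, 580, 568, 570]
w13 95 [609, 612, 623, 620, 611, 608, 517, 539, 554, 425, 403, 391, 384, 377, 384, 395, 526, 628, 682, 648, 415, 399, 423, 443, 460, 471, 483, 496, 495, 494, 480, 483, 479, 484, 492]
w13 101 [543, 561, 518, 624, 619, 494, 480, 490, 301, 315, 311, 317, 328, 220, 222, 38
[... 501 characters left out ...]
95, 491, 488, 237, 233, 238, 242, 235, 394, 455, 528, 589, 629, 639, 690, 661, 639, 447, 292, 302, 295, 280, 297, 298, 476, 605, 599, 613, 628, 622]
w13 125 [541, 524, 526, 530, 519, 517, 521, 517, 246, 228, 239, 230, 200, 383, 453, 528, 596, 633, 640, 688, 666, 642, 344, 209, 210, 215, 274, 299, 300, 499, 613, 617, 644, 644, 641]
w13 131 [638, 641, 642, 642, 642, 642, 485, 468, 213, 186, 177, 168, 183, 394, 448, 535, 596, 635, 647, 690, 664, 635, 329, 209, 192, 187, 173, 192, 229, 414, 536, 565, 645, 619, 640]
w13 137 [652, 655, 651, 656, 647, 523, 209, 204, 183, 168, 184, 165, 256, 274, 269, 304, 365, 356, 354, 312, 257, 241, 229, 207, 188, 191, 193, 185, 185, 189, 314, 313, 626, 624, 623]
```

```bash
python3 - <<'E'
from h import *
from scipy.ndimage import gaussian_filter1d as gf
arm.get_image("wrist");n=arm.get_image("wrist");cv2.imwrite("pics/w14.png",n[:,:,::-1])
go((.4683,.2924,.241,.2375))
d=np.array([np.cos(.238),np.sin(.238)]);nrm=np.array([-d[1],d[0]])
for r in (101,107,113,125,131):
    g=gf(n[r].astype(float).sum(1),1);q=np.gradient(g)
    l=205+np.argmin(q[205:235]);h=295+np.argmax(q[295:325]); 
    a=[atz("wrist",(r,c),z)[:2] for z in(.098,) for c in(l,h)]
    print(r,l,h,[round(float((x-[.4678,.2925])@nrm),4) for x in a],[round(float((x-[.4678,.2925])@d),4) for x in a])
    c=[atz("wrist",(r,c),.137)[:2] for c in(240,277)];print("  collar",[round(float((x-[.4678,.2925])@nrm),4) for x in c])
E
```

```text
pos [0.468  0.2933 0.285 ] yaw 0.2386 F [ 0.4762  0.3347 -0.9085] w 0.193 tiltz [ 0.0013  0.0006 -1.    ] t 25.7
(0.4683, 0.2924, 0.241, 0.2375) -> [0.    0.001 0.044] roll 0.0011
101 218 307 [0.0228, -0.0229] [0.0735, 0.0735]
  collar [0.0092, -0.0053]
107 219 306 [0.0224, -0.0225] [0.0705, 0.0705]
  collar [0.0093, -0.0053]
113 219 306 [0.0225, -0.0226] [0.0674, 0.0675]
  collar [0.0093, -0.0054]
125 219 306 [0.0226, -0.0228] [0.0613, 0.0613]
  collar [0.0093, -0.0054]
131 212 316 [0.0264, -0.0282] [0.0582, 0.0583]
  collar [0.0094, -0.0055]
```

```bash
python3 -m inch '0 0.0014 0.01 0.001 0.01; 0 0.0014 0.02 0.001 0.01; 0 0.0014 0.029 0.001 0.01; 0 0.0014 0.029 0.001 0.01'; python3 - <<'E'
from h import *
go((.4683,.2924,.241,.2375))
E
```

```text
clock: 26.1
position: [0.4676, 0.2913, 0.2532]
ee_rot: [3.118, 0.373, -0.004]
force: [-0.3, -0.5, -1.5]
width: 0.194
gripper_force: 60.0
pos [0.4676 0.2913 0.2532] yaw 0.2378 F [-0.2849 -0.5315 -1.4524] w 0.194 tiltz [-0.0026 -0.0017 -1.    ] t 26.1
(0.4683, 0.2924, 0.241, 0.2375) -> [ 0.001  -0.0009  0.0122] roll 0.0003
```

```bash
python3 -m inch '0 0 0 0 0.01; 0 0 0.002 0 0.01; 0 0 0.004 0 0.01; 0 0 0.006 0 0.01; 0 0 0.008 0 0.01' 10; python3 -m inch '0 0 0.001 0 0.01; 0 0 0.003 0 0.01; 0 0 0.005 0 0.01; 0 0 0.005 0 0.01'; python3 - <<'E'
from h import *
go((.4683,.2924,.241,.2375));print(arm.observe()["ft_torque"])
arm.get_image("side");go((.4683,.2924,.241,.2375))
E
```

```text
clock: 26.6
position: [0.4682, 0.2918, 0.2471]
ee_rot: [-3.119, -0.372, -0.0]
force: [-0.2, -0.6, -2.2]
width: 0.196
gripper_force: 10.0
clock: 27.0
position: [0.4681, 0.2919, 0.2419]
ee_rot: [-3.119, -0.372, 0.0]
force: [-0.5, -0.5, -0.3]
width: 0.194
gripper_force: 10.0
pos [0.4681 0.2919 0.2419] yaw 0.2376 F [-0.5469 -0.5494 -0.2704] w 0.194 tiltz [-0.  0. -1.] t 27.0
(0.4683, 0.2924, 0.241, 0.2375) -> [ 0.0003 -0.0005  0.0009] roll 0.0001
[-0.0054  0.0217  0.0461]
pos [0.468  0.2918 0.2419] yaw 0.2377 F [ 0.2317  0.2859 -0.9941] w 0.198 tiltz [-0.0003 -0.0002 -1.    ] t 27.05
(0.4683, 0.2924, 0.241, 0.2375) -> [ 0.0004 -0.0005  0.0009] roll 0.0002
```

```bash
python3 -m inch '0 0 0.001 0 0.01; 0 0 0.002 0 0.01; 0 0 0.002 0 0.01' 5; python3 - <<'E'
from h import *
go();print(arm.observe()["ft_torque"])
E
python3 -m inch '0 0 -0.001 0 0.025; 0 0 -0.001 0 0.03; 0 0 -0.001 0 0.04; 0 0 -0.001 0 0.05; 0 0 -0.001 0 0.06'; python3 -m inch '0 0 0 0 0.06; 0 0 0 0 0.06; 0 0 -0.03 0 0.06; 0 0 -0.06 0 0.06; 0 0 -0.09 0 0.06'; python3 - <<'E'
from h import *
arm.get_image("wrist");arm.get_image("wrist");arm.get_image("wrist");im=shot("wrist","w15");go()
n=im.astype(float)
from scipy.ndimage import gaussian_filter1d as gf
# handle ends along column & edges
for nm in("w2","w15"):
    a=cv2.imread(f"pics/{nm}.png").astype(float)
    sat=a[:,:,2]-a[:,:,0]; c=a[:,260]; dark=(a.sum(2)<480)&(sat>60)
    col=sat[:,254:266].mean(1); e=np.abs(np.gradient(gf(col,1))); print(nm,"row edges",[int(i) for i in np.argsort(-e)[:10]])
    for r in(130,160,190,215):
        g=gf(sat[r],1);q=np.gradient(g);print(r,235+np.argmax(q[235:260]),258+np.argmin(q[258:285]),end='; ')
    b=a.sum(2);
    for r in(20,60,100):
        q=np.abs(np.gradient(gf(b[r],1)));print(r,240+np.argmax(q[240:259]),end='; ')
    print()
E
```

```text
clock: 27.35
position: [0.4681, 0.2919, 0.2404]
ee_rot: [3.119, 0.373, 0.001]
force: [-1.0, -0.8, 3.8]
width: 0.19
gripper_force: 5.0
pos [0.4681 0.2919 0.2404] yaw 0.2377 F [-0.9901 -0.7883  3.8065] w 0.19 tiltz [ 0.0003 -0.     -1.    ] t 27.35
[-0.1504  0.1253  0.0596]
clock: 27.85
position: [0.4681, 0.2918, 0.241]
ee_rot: [3.119, 0.373, -0.0]
force: [0.1, 0.2, 0.7]
width: 0.539
gripper_force: 0.0
clock: 28.35
position: [0.4679, 0.2918, 0.332]
ee_rot: [3.119, 0.373, -0.001]
force: [1.3, -0.0, -0.2]
width: 0.652
gripper_force: 0.0
pos [0.4682 0.2918 0.3316] yaw 0.2375 F [ 0.2834 -0.3237  0.1351] w 0.654 tiltz [ 0.0014  0.0005 -1.    ] t 28.55
w2 row edges [122, 245, 244, 123, 274, 121, 305, 246, 275, 304]
130 247 273; 160 247 272; 190 247 272; 215 248 272; 20 253; 60 253; 100 256; 
w15 row edges [127, 245, 244, 126, 274, 128, 305, 5, 246, 275]
130 247 272; 160 247 272; 190 247 272; 215 248 271; 20 257; 60 253; 100 256;
```

```bash
python3 - <<'E'
from h import *
d=np.array([np.cos(.238),np.sin(.238)])
f=np.array(atz("wrist",(126.8,260),.094)); c=f[:2]-.06*d; print("centre",c,"vs .4678 .2925; along",(c-[.4678,.2925])@d)
r=np.array(atz("wrist",(280,260),.094));print(r)
a=cv2.imread("pics/w15.png");b=cv2.imread("pics/w2.png")
for n in(a,b):
    for k in(0,4,8,14,20,26,40): print(k,n[k,244:276:2].sum(1).tolist())
    print([int(n[k,255:263].sum()/8) for k in range(270,290)])
E
```

```text
centre [0.4661 0.2915] vs .4678 .2925; along -0.001885901826538807
[0.4116 0.2783 0.094 ]
0 [599, 591, 586, 589, 587, 590, 603, 594, 602, 596, 603, 607, 608, 601, 598, 594]
4 [611, 604, 605, 599, 602, 599, 595, 530, 536, 574, 576, 575, 572, 584, 588, 590]
8 [587, 601, 621, 612, 615, 438, 450, 569, 632, 615, 586, 594, 597, 591, 591, 584]
14 [598, 590, 586, 585, 599, 376, 455, 569, 641, 617, 593, 602, 605, 611, 611, 609]
20 [573, 570, 565, 561, 569, 376, 453, 572, 646, 616, 597, 618, 623, 621, 621, 612]
26 [602, 604, 596, 594, 595, 374, 451, 570, 644, 622, 591, 565, 578, 589, 591, 598]
40 [594, 604, 605, 598, 603, 415, 452, 570, 638, 618, 603, 594, 596, 597, 597, 591]
[285, 292, 287, 271, 331, 417, 420, 420, 420, 420, 419, 420, 494, 595, 602, 608, 611, 614, 612, 616]
0 [585, 594, 598, 599, 598, 411, 434, 578, 652, 596, 580, 571, 573, 572, 576, 564]
4 [551, 557, 555, 584, 589, 343, 429, 538, 620, 605, 578, 547, 594, 590, 582, 574]
8 [569, 568, 573, 569, 563, 354, 424, 531, 620, 586, 572, 548, 587, 587, 584, 584]
14 [564, 563, 546, 548, 538, 359, 422, 543, 616, 600, 583, 542, 589, 595, 593, 601]
20 [586, 579, 582, 576, 573, 356, 434, 542, 620, 591, 570, 525, 565, 573, 575, 583]
26 [591, 593, 589, 581, 581, 354, 426, 541, 615, 603, 573, 547, 566, 555, 545, 544]
40 [529, 549, 553, 562, 560, 396, 439, 544, 619, 603, 578, 546, 564, 568, 580, 581]
[275, 282, 276, 264, 319, 399, 403, 402, 402, 399, 401, 525, 581, 587, 593, 593, 591, 596, 604, 608]
```

```bash
python3 - <<'E'
from h import *
from scipy.ndimage import gaussian_filter1d as gf
arm.get_image("wrist");shot("wrist","w16");go()
def ed(q,a,b,s):
    i=a+np.argmax(s*q[a:b]); w=np.clip(s*q[i-2:i+3],0,None); return (w*np.arange(i-2,i+3)).sum()/w.sum()
for nm in("w2","w15","w16"):
    a=cv2.imread(f"pics/{nm}.png").astype(float);sat=a[:,:,2]-a[:,:,0]
    for r0 in(132,160,190,215,232):
        v=[(lambda q:(ed(q,238,258,1),ed(q,262,282,-1)))(np.gradient(gf(sat[r],1))) for r in range(r0,r0+10)]
        m=np.median(v,0);print(nm,r0,m,round(m[1]-m[0],2))
    col=gf(sat[:,256:264].mean(1),1);q=np.gradient(col);print("front",ed(q,110,140,1))
    b=gf(a.sum(2)[:,256:264].mean(1),1);q=np.gradient(b);print("rear",ed(q,276,290,1),"collar/dark",[100+int(i) for i in np.argsort(b[100:126])[:3]])
for c in("scene","side"):
    arm.get_image(c)
    for q in("handle","tip"): print(c,q,[(round(r["conf"],2),np.array(r["point"])) for r in arm.place_of(c,q)])
E
```

```text
pos [0.4679 0.2914 0.3302] yaw 0.2376 F [0.6785 0.5724 0.0659] w 0.652 tiltz [-0.0011 -0.001  -1.    ] t 28.65
w2 132 [246.9293 272.4851] 25.56
w2 160 [247.0853 272.2359] 25.15
w2 190 [247.278  271.9583] 24.68
w2 215 [247.7297 271.7854] 24.06
w2 232 [247.9294 271.6128] 23.68
front 122.07872096851176
rear 280.9065348754275 collar/dark [123, 124, 122]
w15 132 [247.0671 272.1518] 25.08
w15 160 [247.2388 271.9006] 24.66
w15 190 [247.7157 271.6244] 23.91
w15 215 [247.8052 271.2357] 23.43
w15 232 [247.9446 271.0734] 23.13
front 127.02020826207999
rear 282.1524361449224 collar/dark [114, 115, 113]
w16 132 [245.271 270.769] 25.5
w16 160 [245.7572 270.6252] 24.87
w16 190 [245.901  270.2195] 24.32
w16 215 [246.1934 269.9644] 23.77
w16 232 [246.3448 269.8099] 23.47
front 124.76750173309776
rear 281.71586850830937 collar/dark [125, 124, 123]
scene handle [(0.86, array([211.6, 354. ])), (0.68, array([179. , 255.3]))]
scene tip [(0.7, array([269. , 370.4])), (0.37, array([201.7, 357.5]))]
side handle [(0.9, array([319.3, 224.8])), (0.79, array([257.8, 294.5])), (0.48, array([248. , 185.7]))]
side tip [(0.81, array([291.6, 197.5])), (0.63, array([225.3, 244.6]))]
```

```bash
python3 - <<'E'
from h import *
arm.get_image("wrist");shot("wrist","w17");go()
from scipy.ndimage import gaussian_filter1d as gf
def ed(q,a,b,s):
    i=a+np.argmax(s*q[a:b]); w=np.clip(s*q[i-2:i+3],0,None); return (w*np.arange(i-2,i+3)).sum()/w.sum()
a=cv2.imread("pics/w17.png").astype(float);sat=a[:,:,2]-a[:,:,0]
f=ed(np.gradient(gf(sat[:,256:262].mean(1),1)),110,140,1);r=ed(np.gradient(gf(a.sum(2)[:,256:262].mean(1),1)),276,290,1)
F,B=[np.array(atz("wrist",(x,258.3),.094)) for x in(f,r)];m=(F+B)/2;d=F-B
print(f,r,F,B,np.linalg.norm(d),m,np.arctan2(d[1],d[0]))
u=np.array([np.cos(.238),np.sin(.238)]);e=(m[:2]-[.4678,.2925]);print("along",e@u,"lat",e@[-u[1],u[0]])
for q in("handle","cradle"): print(q,[(round(x["conf"],2),atz("wrist",x["point"],.082)) for x in arm.place_of("wrist",q)])
E
```

```text
pos [0.4681 0.2918 0.3308] yaw 0.2378 F [ 0.4661 -0.9959  0.215 ] w 0.655 tiltz [-0.0004 -0.0002 -1.    ] t 29.05
124.77147803982459 281.696421859259 [0.5249 0.307  0.094 ] [0.4096 0.2791 0.094 ] 0.11861619391702344 [0.4673 0.293  0.094 ] 0.23726562218905012
along -0.00038564726532364546 lat 0.0006453579979158126
handle [(0.91, array([0.4685, 0.2945, 0.082 ]))]
cradle [(0.67, array([0.4728, 0.296 , 0.082 ]))]
```

The rod is back within 0.6 mm and level. I'll check the hatch angle once from the wrist before handing in.

```bash
python3 -m inch '0 0.01 -0.05 0 0.06; -0.01 0.03 -0.1 0.02 0.06; -0.025 0.07 -0.14 0.04 0.06; -0.04 0.115 -0.16 0.06 0.06; -0.055 0.16 -0.16 0.08 0.06'; python3 -m inch '-0.01 0.045 0 0.01 0.06; -0.02 0.09 0 0.02 0.06; -0.03 0.135 0 0.03 0.06; -0.035 0.16 0 0.04 0.06; -0.035 0.16 0 0.04 0.06'; python3 -m inch '0 0 0 0 0.06; 0 0 0 0 0.06'; python3 - <<'E'
from h import *
go((.42,-.035,.49,.1))
shot("wrist","w18")
for q in("ring","hinge"): print(q,[(round(x["conf"],2),np.array(x["point"])) for x in arm.place_of("wrist",q)])
for p in((.5287,-.034,.192),(.535,-.033,.2)): print(proj("wrist",p))
E
```

```text
clock: 29.65
position: [0.4531, 0.1338, 0.493]
ee_rot: [-3.13, -0.25, -0.008]
force: [1.2, -0.9, -0.6]
width: 0.653
gripper_force: 0.0
clock: 30.15
position: [0.4434, -0.0336, 0.4899]
ee_rot: [3.135, 0.174, -0.001]
force: [-0.4, -0.3, 0.4]
width: 0.654
gripper_force: 0.0
clock: 30.35
position: [0.4439, -0.0283, 0.49]
ee_rot: [-3.136, -0.188, -0.0]
force: [1.0, 0.1, -0.9]
width: 0.659
gripper_force: 0.0
pos [ 0.4439 -0.0283  0.49  ] yaw 0.1197 F [ 1.006   0.0752 -0.8971] w 0.659 tiltz [ 0.0002  0.0004 -1.    ] t 30.35
(0.42, -0.035, 0.49, 0.1) -> [-0.0245  0.0038  0.    ] roll 0.0197
ring [(0.74, array([ 83. , 279.6]))]
hinge []
[ 92.5818 278.5803]
[ 83.9739 278.9854]
```

```bash
python3 - <<'E'
from h import *
import json
R1=[]
for i in range(3):
    arm.get_image("wrist"); p=arm.place_of("wrist","ring"); 
    if p: o,v=ray("wrist",p[0]["point"]);R1.append((o.tolist(),v.tolist()));print(np.array(p[0]["point"]))
json.dump(R1,open("r1.json","w"))
E
python3 -m inch '0.03 0 -0.02 0 0.06; 0.06 0 -0.02 0 0.06; 0.08 0 -0.02 0 0.06; 0.08 0 -0.02 0 0.06; 0.08 0 -0.02 0 0.06'; python3 -m inch '0 0 0 0 0.06; 0 0 0 0 0.06'; python3 - <<'E'
from h import *
import json
R1=[(np.array(a),np.array(b)) for a,b in json.load(open("r1.json"))];S=[]
for i in range(3):
    im=arm.get_image("wrist"); p=arm.place_of("wrist","ring"); 
    if p: S.append(ray("wrist",p[0]["point"]));print(np.array(p[0]["point"]),p[0]["conf"])
cv2.imwrite("pics/w19.png",im[:,:,::-1]);go()
print(tri(R1+S))
g=np.array([np.cos(.102),np.sin(.102),0]);r0=np.array([.6255,-.0235,.262])
for th in(.65,.7,.75,.8):
    X=r0+g*(.034-.034*np.cos(th)-.15*np.sin(th));X[2]+=.15*np.cos(th)-.034*np.sin(th)-.15; print(th,X,proj("wrist",X))
E
```

```text
[ 83.8 279.8]
[ 83.5 276.1]
[ 83.9 277.4]
clock: 31.3
position: [0.5232, -0.0201, 0.5095]
ee_rot: [-3.136, -0.185, 0.002]
force: [-0.5, -0.1, 0.4]
width: 0.654
gripper_force: 0.0
clock: 31.5
position: [0.5226, -0.0203, 0.5102]
ee_rot: [3.136, 0.184, 0.0]
force: [0.6, -0.1, 0.1]
width: 0.655
gripper_force: 0.0
[169.5 276.1] 0.98
[172.1 274.2] 0.65
[170.8 271.1] 0.64
pos [ 0.5231 -0.0203  0.5101] yaw 0.1176 F [-0.0735  0.2027  0.1118] w 0.654 tiltz [ 0.0002 -0.0002 -1.    ] t 31.8
(array([ 0.536 , -0.0329,  0.1892]), [np.float64(0.0018290869451603534), np.float64(0.000928913731183568), np.float64(0.0005594808818546354), np.float64(0.002172059111411583), np.float64(0.001144380289115453), np.float64(0.0031462015109689438)])
0.65 [ 0.5421 -0.032   0.2108] [168.7803 275.4275]
0.7 [ 0.5373 -0.0325  0.2048] [172.7581 274.9435]
0.75 [ 0.5329 -0.033   0.1986] [176.1826 274.4788]
0.8 [ 0.5287 -0.0334  0.1921] [179.0795 274.034 ]
```

The ring triangulates to z = 0.189, where 0.192 is expected at the stop, so the hatch is fully down. Everything is clear of the robot, so I'm handing in.

```bash
python3 -c "
from cell import arm
print(arm.sign_off())"
```

```text
the job is handed in; nothing more can be done
None
```

I drew the hatch down to its stop and held it there at about 15–16 N for over a second (highest reading about 21 N), then unhooked the rod, laid it back level within about 1 mm of where it was, and handed the job in at about 32 s; by my measurements the hatch stayed fully down.

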